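Pack the terminal cases and jars into the bench bin and shut its door

TASK

The wiring job is done, so pack up: stack all the flat terminal cases in one neat, square pile on the black mat in the bin, lengthways along the mat, and stand the three jars upright on the cork strip in one straight row down its middle, close beside one another with no wide gaps. When everything is in, push the bin's door fully shut until it clicks home on its catch. Leave the tape roll and the solder reel about where they are.

Things in the scene. Friction and masses are not known exactly. Their poses are not given: they have to be found in the camera images.
- bin: Open-topped grey steel bin fixed on the bench: floor and walls 6 mm thick, rim 70 mm above the bench. Origin: on the underside of its floor. Its x axis points from the open front (the doorway, at x = -108 mm) to the back wall, its y axis along the front. Clear inside: x -108 to 128 mm, y -134 to 126 mm.
- pile_mat (a point): Centre of the black rubber mat on the bin's floor, 112 (x) x 68 (y) mm, flat, on top of the floor 6 mm above the bench; axes as the bin's; it lies at x = +10, y = +52 mm in the bin.
- row_strip (a point): Centre of the brown cork strip on the bin's floor, 184 (x) x 60 (y) mm, running from front to back, flat, on top of the floor 6 mm above the bench; axes as the bin's; it lies at x = +10, y = -52 mm in the bin.
- door (a joint): Angle of the bin's front door, rad: 0 = shut and seated on its catch, 1.57 = square to the front, swung outwards. Grey steel panel 262 mm long, 12 mm thick, edges 4 and 68 mm above the bench, on a vertical hinge. The catch is a spring ball at the free edge: met at about 0.07 rad; pushed past it (a few newtons), the door snaps to 0.
- door_hinge (a point): Point on the door's hinge line, 48 mm above the bench, at the front corner of the bin at its y = -140 mm; turns with the door: the door runs from here along this point's +y axis; the outside face looks to its -x and lies 12 mm from the hinge line.
- door_push (a point): Point on the door's outside face, 160 mm from the hinge line, 42 mm above the bench; axes as the door's. A 14 mm deep black pull sits farther out, 238 to 250 mm from the hinge.
- case0: Flat black terminal case with a grey lid, 100 (x, long) x 56 (y) x 22 (z) mm, all cases alike. Origin: centre of its underside; z up. Between two and four of the cases are present.
- case1: Flat black terminal case with a grey lid, 100 (x) x 56 (y) x 22 (z) mm. Origin: centre of its underside; z up. Present in some starts only.
- case2: Flat black terminal case with a grey lid, 100 (x) x 56 (y) x 22 (z) mm. Origin: centre of its underside; z up. Present in some starts only.
- case3: Flat black terminal case with a grey lid, 100 (x) x 56 (y) x 22 (z) mm. Origin: centre of its underside; z up. Present in some starts only.
- jar0: Squat closed amber glass jar with a steel lid, 54 mm diameter, 44 mm high; the three are alike. Origin: centre of its underside; z along its axis, up when upright.
- jar1: Squat closed amber glass jar with a steel lid, 54 mm diameter, 44 mm high; the three are alike. Origin: centre of its underside; z along its axis, up when upright.
- jar2: Squat closed amber glass jar with a steel lid, 54 mm diameter, 44 mm high; the three are alike. Origin: centre of its underside; z along its axis, up when upright.
- tape: Bystander: black tape roll lying flat, 72 mm outside diameter, 20 mm high. Origin: centre of its underside.
- spool: Bystander: copper-coloured solder reel with black flanges, standing on one, 54 mm diameter, 36 mm high. Origin: centre of its underside.
There are look-alikes about, which are no part of the job. Leave any red or yellow look-alike of the case0 alone.

How it is judged:
By the outcome, as a careful person would: the job done as asked, in the order asked, and still so for the second after the job is handed in, with the robot touching nothing.
Of case0, case1, case2, case3 only 2 to 4 are there at a start; the rules pass over those that are not, and their reading is None.
At some moment in a run one of jar0, jar1, jar2 may be knocked a few centimetres aside while the robot is not near it.
It also fails if it takes over 210 s, if anything falls off the work surface, if the arm or the gripper's body presses on something with over 40 N, if the wrist force passes 120 N, or if a joint passes its speed limit or range.

ROBOT

A 6-joint arm with a two-finger parallel gripper is mounted at the origin on the work surface. World frame = base frame: x ahead of the robot, y to its left, z up, the work surface at z = 0. Lengths are in mm, angles in degrees, forces in N, time in s.
With the tool pointing down it reaches from about 300 to 850 mm from the base axis. Payload 4.2 kg.
Tool frame: the origin (TCP) lies on the centre line of the jaws, within the pads' length; the fingertips stand 11 mm ahead of it and the grasp point (between the pads) lies 8 mm behind it; z points along the fingers, y is the direction in which the jaws open and shut (so a half turn about z gives the same grasp; the last joint's range is limited). The gripper opens to 91 mm and grips with 3 to 60 N. Pads are 32 mm wide; open, the fingers measure 118 mm over their backs; the gripper's body (76 mm by 178 mm) begins 60 mm behind the grasp point.
Start: joints at [62.166, 18.312, 89.639, -0, 72.044, -1.146], TCP at [258.259, 513.755, 224.976] pointing down, gripper open.
Joint ranges: [-177.97, 177.97], [-48.28, 115.42], [12.27, 149.76], [-77.06, 257.06], [2.81, 150.46], [-146.56, 146.56]. Speed limits (degrees/s): [147.25, 147.25, 180, 180, 180, 180].

INTERFACE

Orientations are given as [roll, pitch, yaw] about the fixed x, y, z axes, in that order (R = Rz(yaw) Ry(pitch) Rx(roll)).
In Python, from workcell import env, grab_frame gives the robot as it stands. The module is installed in compiled form; this text tells all that it offers.
- The arm moves only by the tool arm_command, never from a script. Its argument "series" is one flat list of numbers, 6 for each row, row after row: the shift along the world's x, y, z each as a share of 400 mm, from -1 to 1, then the turn, a rotation vector about the world's x, y, z each as a share of 45 degrees, from -1 to 1. A call has 1 to 20 rows; each row shifts and turns the commanded pose from where the row before left it; what a row does not reach is not made up. A row lasts 1/12 s, in which the tool goes at most 41.7 mm and 7.16 degrees, less where a joint would pass 70% of its speed; a pose out of reach is approached as far as the arm can. A call with a number of a shift or a turn outside -1 to 1 is refused whole. A call with a gripper value outside its range is refused whole. "hand" is the opening, from 0 (shut) to 1 (fully open), set as the call begins (left out, the last holds). The fingers move at their own pace and stop on an object; "newtons" is the grip in N (left out, the last holds). Time passes only in rows, so rows that do not move let the fingers close. It gives the time, the measured TCP pose, the force and the opening at its end, in the units of the state.
- env.state(): the state, without advancing time (a new reading comes with each control period).
- grab_frame(name): name is "scene" or "top" or "wrist"; returns a dict with "frame" (420x560x3 uint8, red, green, blue), "intrinsics" (3x3 intrinsics, pixels), "k1" (the pictures are not rectified: a ray, as slopes to the right and down, at radius r is drawn at 1 + k1 r^2 times it, then the intrinsics apply), "R" (3x3) and "t" (3): a world point X has camera coordinates R X + t; the wrist camera has in their place "tool_from_camera" (4x4, takes a point from camera to tool coordinates, whose origin is the TCP and whose axes are the flange's). Camera axes: x right, y down, z forward; pixel columns grow to the right and rows downward; lengths in mm; the calibration is good to about 2 mm. A picture is of the moment at which its call begins: read the wrist's pose just before it. There is no depth.
- env.job_done(): hands the job in, once; it reports no verdict.
The state is a dict: "time_s": time; "qpos": joint angles; "qvel": joint speeds; "effort": joint torques, N m; "ee_pos": TCP position; "ee_rot": TCP orientation; "force": force on the tool from outside, world axes, zero at the start; "torque": the same for the moment, N m; "gripper_width": finger opening in mm.
Only numpy, scipy, OpenCV 4.12 (cv2) and the standard library are available. Lean on these libraries where they do the work, as an engineer would, in place of code of your own. Each camera call takes 0.05 s, during which the arm holds its last target.

## Working session

There is one attempt and no reset: what is moved stays moved. The work goes in short steps, Python scripts to look and compute and a tool call to move; the robot and the scene stay as the last step left them, time stands still between calls to the robot, and variables do not carry over. Pictures are saved under pics/ and viewed, and the job is handed in when it is done.

Besides the shell and the picture viewer there is one more tool, called after "Emit:" as name(argument=value, ...) on one line, values as JSON. arm_command: Moves the arm, as the interface text tells. Shift numbers are shares of 400 mm and turn numbers shares of 45 degrees, none past 1 either way. Its arguments: {"type":"object","properties":{"series":{"type":"array"},"hand":{"type":"number"},"newtons":{"type":"number"}},"required":["series"]}

```bash
mkdir -p pics; cat > h.py <<'E'
import numpy as np, cv2, json
from workcell import env, grab_frame
def save(name,fn):
    f=grab_frame(name); np.savez('last_%s.npz'%name,**{k:np.array(v) for k,v in f.items()})
    cv2.imwrite('pics/'+fn+'.png',f['frame'][:,:,::-1]); return f
def load(name):
    return dict(np.load('last_%s.npz'%name))
def ray(f,u,v):
    K=np.array(f['intrinsics'],float);k1=float(f['k1'])
    xd=np.array([(u-K[0,2])/K[0,0],(v-K[1,2])/K[1,1]])
    p=xd.copy()
    for _ in range(30): p=xd/(1+k1*(p@p))
    R=np.array(f['R']);t=np.array(f['t']).ravel()
    return -R.T@t, R.T@np.array([p[0],p[1],1])
def onz(f,u,v,z):
    o,d=ray(f,u,v); s=(z-o[2])/d[2]; return (o+s*d)
def proj(f,X):
    K=np.array(f['intrinsics'],float);k1=float(f['k1'])
    c=np.array(f['R'])@np.array(X,float)+np.array(f['t']).ravel()
    p=c[:2]/c[2]; p=p*(1+k1*(p@p)); return np.array([K[0,0]*p[0]+K[0,2],K[1,1]*p[1]+K[1,2]])
E
python3 - <<'E'
from h import *
print(env.state())
for n in('scene','top'):
    f=save(n,n+'0'); print(n,f['intrinsics'],f['k1'],f['R'],f['t'])
f=save('wrist','wrist0');print(f['tool_from_camera'],f['intrinsics'],f['k1'])
E
```

```text
{'time_s': 0.0, 'qpos': array([ 6.21662011e+01,  1.83528614e+01,  8.97076129e+01, -6.41765394e-04,
        7.20439620e+01, -1.14393863e+00]), 'qvel': array([-0.00022226, -0.05797038,  0.01721893,  0.04912652, -0.09724424,
        0.0437552 ]), 'effort': array([-1.22518661e-03, -4.12462234e+01, -2.31977892e+01,  7.24491267e-02,
        4.58446483e-02, -1.56133683e-04]), 'ee_pos': array([258.02061523, 513.3033661 , 224.09986028]), 'ee_rot': array([-1.79895572e+02, -1.47496048e-03,  1.53310337e+02]), 'force': array([-0.58347817,  0.32890412, -0.34837039]), 'torque': array([0.08889097, 0.02709138, 0.02393973]), 'gripper_width': 91.15944029728391}
scene [[509.9322285    0.         273.27971789]
 [  0.         509.9322285  214.4785439 ]
 [  0.           0.           1.        ]] -0.06715001159727603 [[-3.46239829e-01  9.38146002e-01  2.43875488e-04]
 [ 4.99151482e-01  1.84441017e-01 -8.46657728e-01]
 [-7.94333544e-01 -2.93024896e-01 -5.32137794e-01]] [ 178.18037347 -158.59480527 2044.85541775]
top [[426.80598231   0.         272.22911713]
 [  0.         426.80598231 214.55040724]
 [  0.           0.           1.        ]] -0.01993137147030797 [[ 0.01677    -0.99973311  0.01588939]
 [-0.98947919 -0.01887776 -0.14343837]
 [ 0.14370005 -0.01331676 -0.98953169]] [ -44.22910372  464.4903023  1079.81294265]
[[-1.34073930e-03 -9.60632108e-01 -2.77820365e-01  7.81060411e+01]
 [ 9.99999100e-01 -1.30182200e-03 -3.24548137e-04  3.64900780e-01]
 [-4.99013025e-05 -2.77820550e-01  9.60632989e-01 -1.58836968e+02]
 [ 0.00000000e+00  0.00000000e+00  0.00000000e+00  1.00000000e+00]] [[299.33772591   0.         277.002253  ]
 [  0.         299.33772591 213.62851862]
 [  0.           0.           1.        ]] -0.06552613407894269
```

View pics/top0.png

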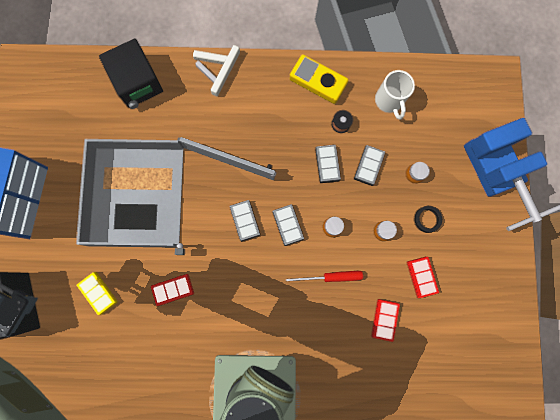

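View pics/scene0.png

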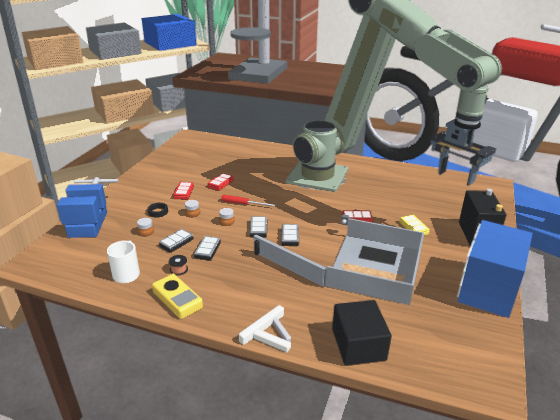

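The top view shows four black, grey-lidded cases at (328,163), (370,165), (245,220) and (288,224). The jars are at (419,172), (335,226) and (387,230). The red ones at (387,320), (423,277) and (172,289) and the yellow one at (96,293) are look-alikes and stay put. The bin is on the left with its door open. Next I'll take an enlarged crop and measure.

```bash
cat > meas.py <<'E'
from h import *
def masks(f):
    im=f['frame']; hsv=cv2.cvtColor(im,cv2.COLOR_RGB2HSV); return im,hsv
def lids(f):
    im,hsv=masks(f)
    m=((hsv[...,1]<45)&(hsv[...,2]>150)).astype(np.uint8)*255
    return m
def case_poses(f,box,z=22):
    # dark+light object against the wood
    im,hsv=masks(f); x0,y0,x1,y1=box
    m=(((hsv[...,1]<60))|(hsv[...,2]<50)).astype(np.uint8)*255
    return m
E
python3 - <<'E'
from meas import *
f=load('top')
im,hsv=masks(f)
m=lids(f); m=cv2.morphologyEx(m,cv2.MORPH_CLOSE,np.ones((5,5),np.uint8))
for c in cv2.findContours(m,cv2.RETR_EXTERNAL,cv2.CHAIN_APPROX_NONE)[0]:
    a=cv2.contourArea(c)
    if a<150 or a>1500: continue
    r=cv2.minAreaRect(c); (u,v)=r[0]
    if v<110 or v>340: continue
    print('px',np.round(r[0]),np.round(r[1]),round(a),'rect z22',np.round([onz(f,*p,22)[:2] for p in cv2.boxPoints(r)]).tolist(),'c22',np.round(onz(f,u,v,22)[:2],1),'c44',np.round(onz(f,u,v,44)[:2],1))
# mat, strip
h=hsv
ms={'mat':(h[...,2]<60),'strip':((h[...,1]>90)&(h[...,2]>120))}
for n,mm in ms.items():
    q=np.zeros_like(mm); q[145:240,90:180]=mm[145:240,90:180]
    q=cv2.morphologyEx(q.astype(np.uint8)*255,cv2.MORPH_CLOSE,np.ones((5,5),np.uint8))
    c=max(cv2.findContours(q,cv2.RETR_EXTERNAL,cv2.CHAIN_APPROX_NONE)[0],key=cv2.contourArea)
    r=cv2.minAreaRect(c);bp=cv2.boxPoints(r); print(n,r,[np.round(onz(f,*p,6)[:2],1).tolist() for p in bp],onz(f,*r[0],6))
cr=cv2.resize(im[100:260,70:460],None,fx=2.05,fy=2.05,interpolation=cv2.INTER_CUBIC)
cv2.imwrite('pics/crop0.png',cr[:,:,::-1])
cr=cv2.resize(im[125:260,70:290],None,fx=3.6,fy=3.6,interpolation=cv2.INTER_CUBIC)
cv2.imwrite('pics/crop1.png',cr[:,:,::-1])
E
```

```text
px [386. 320.] [15. 34.] 444 rect z22 [[160.0, -305.0], [243.0, -321.0], [237.0, -360.0], [154.0, -344.0]] c22 [ 198.3 -332.5] c44 [ 200.4 -326.3]
px [171. 290.] [15. 34.] 456 rect z22 [[271.0, 268.0], [299.0, 188.0], [264.0, 174.0], [236.0, 254.0]] c22 [267.5 220.9] c44 [268.2 216.1]
px [ 95. 293.] [33. 15.] 455 rect z22 [[276.0, 456.0], [300.0, 426.0], [234.0, 372.0], [211.0, 403.0]] c22 [254.9 414.2] c44 [255.9 405.6]
px [424. 277.] [34. 14.] 425 rect z22 [[346.0, -403.0], [358.0, -440.0], [275.0, -463.0], [264.0, -427.0]] c22 [ 310.3 -433.3] c44 [ 310.2 -425.2]
px [387. 230.] [17. 18.] 240 rect z22 [[455.0, -316.0], [456.0, -364.0], [411.0, -363.0], [410.0, -315.0]] c22 [ 432.8 -339.6] c44 [ 430.3 -333.3]
px [334. 226.] [17. 18.] 243 rect z22 [[463.0, -176.0], [464.0, -223.0], [419.0, -223.0], [418.0, -175.0]] c22 [ 440.9 -199.3] c44 [ 438.2 -195.8]
px [288. 224.] [36. 19.] 616 rect z22 [[478.0, -37.0], [496.0, -85.0], [406.0, -118.0], [389.0, -70.0]] c22 [442.  -77.5] c44 [439.3 -76.4]
px [244. 220.] [36. 19.] 642 rect z22 [[489.0, 77.0], [505.0, 29.0], [415.0, -2.0], [399.0, 46
[... 208 characters left out ...]
34.] 546 rect z22 [[573.0, -257.0], [663.0, -289.0], [647.0, -337.0], [557.0, -304.0]] c22 [ 609.6 -296.8] c44 [ 603.6 -291.4]
px [328. 162.] [35. 19.] 559 rect z22 [[656.0, -152.0], [664.0, -202.0], [568.0, -213.0], [561.0, -163.0]] c22 [ 611.9 -182.7] c44 [ 605.8 -179.6]
mat ((135.43951416015625, 216.3146514892578), (41.01055908203125, 24.719606399536133), 1.9091522693634033) [[425.2, 381.7], [491.7, 384.1], [490.1, 274.3], [423.7, 272.8]] [457.54499074 328.22089469   6.        ]
strip ((137.45748901367188, 178.040771484375), (68.69342803955078, 21.474506378173828), 1.1934893131256104) [[532.6, 420.6], [591.9, 423.8], [591.5, 237.6], [532.2, 235.7]] [561.92835453 329.36595677   6.        ]
```

View pics/crop0.png

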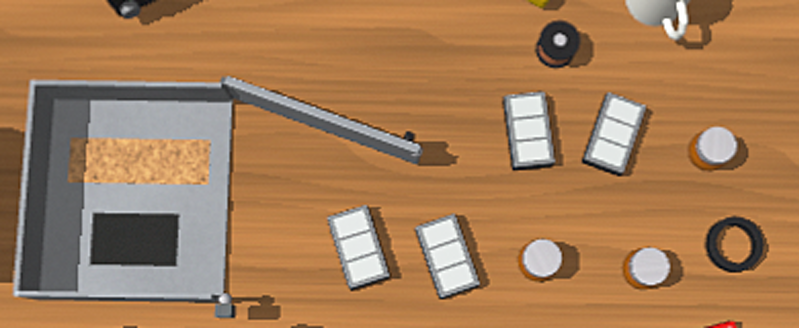

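View pics/crop1.png

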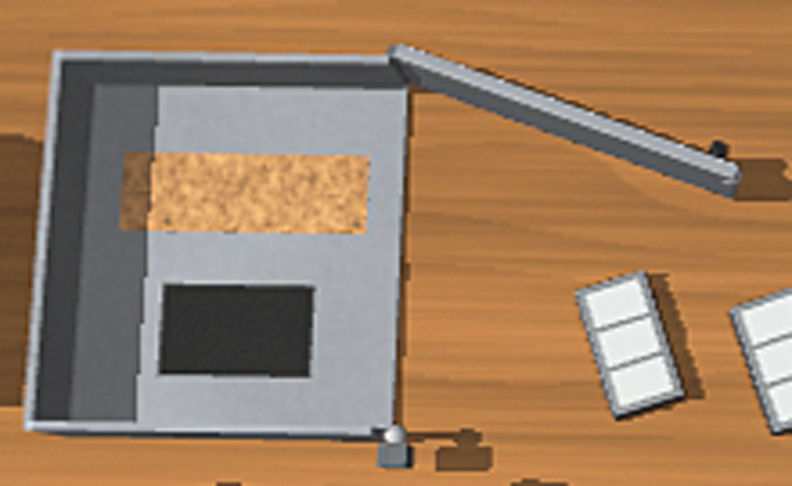

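The crop confirms four plain grey-lidded cases, three amber jars with steel lids, and red or yellow lids on the rest. The bin's mat centre is about (457.5, 328) and its strip centre about (562, 329). I'll move over the bin and measure it more closely with the wrist camera.

Emit:
arm_command(series=[0.07, -0.051, 0, 0, 0, -0.156, 0.07, -0.051, 0, 0, 0, -0.156, 0.07, -0.051, 0, 0, 0, -0.156, 0.07, -0.051, 0, 0, 0, -0.156, 0.07, -0.051, 0, 0, 0, -0.156, 0.07, -0.051, 0, 0, 0, -0.156, 0.07, -0.051, 0, 0, 0, -0.156, 0.07, -0.051, 0, 0, 0, -0.156, 0.07, -0.051, 0, 0, 0, -0.156, 0, 0, 0, 0, 0, 0, 0, 0, 0, 0, 0, 0, 0, 0, 0, 0, 0, 0], hand=1, newtons=25)

```text
time_s: 1.15
ee_pos: [509.8, 330.1, 224.6]
ee_rot: [-179.9, 0.0, 90.2]
force: [0.0, -0.1, -0.4]
gripper_width: 91.8
```

```bash
cat >> h.py <<'E'
from scipy.spatial.transform import Rotation as Ro
def wrist(fn):
    s=env.state(); f=grab_frame('wrist')
    T=np.array(f['tool_from_camera']); Rt=Ro.from_euler('xyz',s['ee_rot'],degrees=True).as_matrix()
    Rc=Rt@T[:3,:3]; c=np.array(s['ee_pos'])+Rt@T[:3,3]
    f['R']=Rc.T; f['t']=-Rc.T@c
    np.savez('last_wrist.npz',**{k:np.array(v) for k,v in f.items()})
    cv2.imwrite('pics/'+fn+'.png',f['frame'][:,:,::-1]); print('pose',s['time_s'],np.round(s['ee_pos'],1),np.round(s['ee_rot'],2)); return f
E
python3 -c "
from h import *
wrist('w1')"
```

```text
pose 1.15 [509.8 330.1 224.6] [-1.7993e+02  1.0000e-02  9.0160e+01]
```

View pics/w1.png

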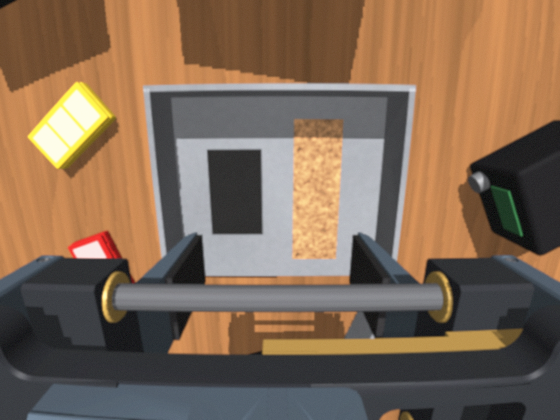

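The wrist view shows the mat at (236,190) and the strip at (317,188), both unobstructed.

```bash
python3 - <<'E'
from meas import *
f=load('wrist'); im,hsv=masks(f); h=hsv
for n,mm,b in(('mat',h[...,2]<60,(140,255,195,275)),('strip',(h[...,1]>90)&(h[...,2]>70),(100,270,275,355))):
    q=np.zeros(mm.shape,np.uint8); q[b[0]:b[1],b[2]:b[3]]=mm[b[0]:b[1],b[2]:b[3]]*255
    q=cv2.morphologyEx(q,cv2.MORPH_CLOSE,np.ones((5,5),np.uint8))
    c=max(cv2.findContours(q,cv2.RETR_EXTERNAL,cv2.CHAIN_APPROX_NONE)[0],key=cv2.contourArea)
    P=np.array([onz(f,*(p[0]),6)[:2] for p in c],np.float32); r=cv2.minAreaRect(P); print(n,r, cv2.boundingRect(c))
E
```

```text
mat ((456.395263671875, 327.5126037597656), (63.456485748291016, 106.85997009277344), 0.23339295387268066) (209, 151, 52, 82)
strip ((560.2927856445312, 327.7061462402344), (58.87531280517578, 182.73410034179688), 0.10062478482723236) (293, 119, 50, 140)
```

Emit:
arm_command(series=[-0.0134, -0.0666, 0, 0, 0, -0.1434, -0.0134, -0.0666, 0, 0, 0, -0.1434, -0.0134, -0.0666, 0, 0, 0, -0.1434, -0.0134, -0.0666, 0, 0, 0, -0.1434, -0.0134, -0.0666, 0, 0, 0, -0.1434, -0.0134, -0.0666, 0, 0, 0, -0.1434, -0.0134, -0.0666, 0, 0, 0, -0.1434, -0.0134, -0.0666, 0, 0, 0, -0.1434, -0.0134, -0.0666, 0, 0, 0, -0.1434, -0.0134, -0.0666, 0, 0, 0, -0.1434, -0.0134, -0.0666, 0, 0, 0, -0.1434, 0, 0, 0, 0, 0, 0, 0, 0, 0, 0, 0, 0, 0, 0, 0, 0, 0, 0])

```text
time_s: 2.37
ee_pos: [451.2, 38.2, 225.2]
ee_rot: [-180.0, -0.0, 19.3]
force: [-0.1, 0.1, -0.6]
gripper_width: 91.3
```

```bash
cat >> meas.py <<'E'
def wcases(f,z=22,show=True):
    im,hsv=masks(f)
    # grey lid panels (low saturation, bright)
    m=((hsv[...,1]<70)&(hsv[...,2]>110)).astype(np.uint8)*255
    m=cv2.morphologyEx(m,cv2.MORPH_CLOSE,np.ones((7,7),np.uint8)); m[285:]=0
    out=[]
    for c in cv2.findContours(m,cv2.RETR_EXTERNAL,cv2.CHAIN_APPROX_NONE)[0]:
        if cv2.contourArea(c)<500: continue
        P=np.array([onz(f,*(p[0]),z)[:2] for p in c],np.float32); r=cv2.minAreaRect(P)
        b=cv2.boxPoints(r); e1=b[1]-b[0]; e2=b[2]-b[1]
        e=e1 if np.linalg.norm(e1)>np.linalg.norm(e2) else e2
        print('px',np.round(c.mean((0,1))),'c',np.round(r[0],1),'size',np.round(r[1],1),'long',round(np.degrees(np.arctan2(e[1],e[0]))%180,1))
E
python3 -c "
from meas import *
f=wrist('w2'); wcases(f)"
```

```text
pose 2.3667 [451.2  38.2 225.2] [-1.7998e+02 -5.0000e-02  1.9290e+01]
px [357. 225.] c [442.4 -77.9] size [96.1 54.1] long 19.8
px [ 55. 194.] c [359.  308.6] size [  9.4 154.6] long 90.7
px [278. 193.] c [452.   36.9] size [97.1 53.5] long 19.0
px [548. 176.] c [ 592.  -292.1] size [57.8 63.7] long 160.1
px [492. 131.] c [ 610.  -183.4] size [97.2 54.8] long 7.8
px [314.  60.] c [609.7  46.6] size [215.5  19.1] long 69.5
px [104.  81.] c [503.  293.1] size [237.4 182.2] long 0.3
```

View pics/w2.png

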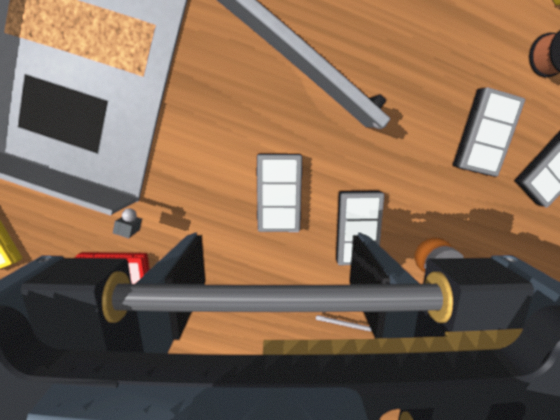

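Case A is at px (278,193), position (452, 36.9), long axis at 19°, which agrees with the top view. It has a plain grey lid, so I'll grasp it.

Emit:
arm_command(series=[0.002, -0.003, -0.075, 0, 0, 0, 0, 0, -0.075, 0, 0, 0, 0, 0, -0.075, 0, 0, 0, 0, 0, -0.075, 0, 0, 0, 0, 0, -0.075, 0, 0, 0, 0, 0, -0.075, 0, 0, 0, 0, 0, -0.0275, 0, 0, 0, 0, 0, -0.0275, 0, 0, 0, 0, 0, -0.0275, 0, 0, 0, 0, 0, 0, 0, 0, 0, 0, 0, 0, 0, 0, 0])

```text
time_s: 3.33
ee_pos: [452.6, 37.3, 11.8]
ee_rot: [-180.0, -0.0, 19.3]
force: [0.5, 0.0, 0.5]
gripper_width: 90.9
```

Emit:
arm_command(series=[0, 0, 0, 0, 0, 0, 0, 0, 0, 0, 0, 0, 0, 0, 0, 0, 0, 0, 0, 0, 0, 0, 0, 0, 0, 0, 0, 0, 0, 0, 0, 0, 0, 0, 0, 0, 0, 0, 0, 0, 0, 0, 0, 0, 0, 0, 0, 0], hand=0, newtons=25)

```text
time_s: 4.0
ee_pos: [452.1, 35.9, 12.0]
ee_rot: [-180.0, -0.0, 19.1]
force: [-0.5, 0.8, -0.3]
gripper_width: 56.1
```

Emit:
arm_command(series=[0, 0, 0.04, 0, 0, 0, 0, 0, 0.081, 0, 0, 0, 0, 0, 0.081, 0, 0, 0, 0, 0, 0.081, 0, 0, 0, 0, 0, 0.04, 0, 0, 0, 0.001, 0.0609, 0, 0, 0, 0.1313, 0.001, 0.0609, 0, 0, 0, 0.1313, 0.001, 0.0609, 0, 0, 0, 0.1313, 0.001, 0.0609, 0, 0, 0, 0.1313, 0.001, 0.0609, 0, 0, 0, 0.1313, 0.001, 0.0609, 0, 0, 0, 0.1313, 0.001, 0.0609, 0, 0, 0, 0.1313, 0.001, 0.0609, 0, 0, 0, 0.1313, 0.001, 0.0609, 0, 0, 0, 0.1313, 0.001, 0.0609, 0, 0, 0, 0.1313, 0.001, 0.0609, 0, 0, 0, 0.1313, 0.001, 0.0609, 0, 0, 0, 0.1313, 0, 0, 0, 0, 0, 0, 0, 0, 0, 0, 0, 0, 0, 0, 0, 0, 0, 0])

```text
time_s: 5.67
ee_pos: [456.4, 327.5, 140.6]
ee_rot: [-179.9, 0.1, 90.0]
force: [-0.1, -0.6, -1.4]
gripper_width: 56.0
```

Emit:
arm_command(series=[0.0015, 0.0013, -0.06, 0, 0, 0, 0, 0, -0.065, 0, 0, 0, 0, 0, -0.065, 0, 0, 0, 0, 0, -0.06, 0, 0, 0, 0, 0, -0.018, 0, 0, 0, 0, 0, -0.018, 0, 0, 0, 0, 0, -0.017, 0, 0, 0, 0, 0, 0, 0, 0, 0, 0, 0, 0, 0, 0, 0, 0, 0, 0, 0, 0, 0])

```text
time_s: 6.5
ee_pos: [458.2, 329.2, 21.1]
ee_rot: [179.9, -0.1, 90.0]
force: [0.6, -0.0, -1.2]
gripper_width: 56.0
```

```bash
python3 -c "
from h import *
for i in range(3):
  s=env.state(); print(s['ee_pos'],s['force'],s['torque']); grab_frame('wrist')"
```

```text
[458.23742112 329.18505722  21.09408497] [ 0.60279953 -0.01773974 -1.15143637] [-0.09506849  0.01799904  0.00223936]
[458.16869527 329.20778956  21.04766301] [-1.1701224   0.04703651 -2.02090919] [-0.06381753  0.06622291 -0.0351443 ]
[458.05882571 329.16061094  20.97034622] [ 1.12583488 -0.13271085 -2.28165725] [-0.06091351  0.06865846  0.01769573]
```

Emit:
arm_command(series=[-0.002, -0.002, -0.003, 0, 0, 0, 0, 0, -0.003, 0, 0, 0, 0, 0, 0, 0, 0, 0, 0, 0, 0, 0, 0, 0, 0, 0, 0, 0, 0, 0])

```text
time_s: 7.07
ee_pos: [456.7, 328.0, 18.0]
ee_rot: [180.0, -0.0, 90.0]
force: [-1.3, -1.4, 3.9]
gripper_width: 56.0
```

Emit:
arm_command(series=[0, 0, 0, 0, 0, 0, 0, 0, 0, 0, 0, 0, 0, 0, 0, 0, 0, 0, 0, 0, 0, 0, 0, 0, 0, 0, 0.03, 0, 0, 0, 0, 0, 0.075, 0, 0, 0, 0, 0, 0.075, 0, 0, 0, 0, 0, 0.075, 0, 0, 0, 0, 0, 0.075, 0, 0, 0, 0, 0, 0.075, 0, 0, 0, 0, 0, 0.04, 0, 0, 0, 0, 0, 0, 0, 0, 0, 0, 0, 0, 0, 0, 0], hand=1)

```text
time_s: 8.15
ee_pos: [456.8, 328.0, 195.9]
ee_rot: [179.9, -0.0, 90.1]
force: [-0.1, -0.2, -1.0]
gripper_width: 91.0
```

```bash
python3 -c "
from meas import *
f=wrist('w3'); wcases(f,28)"
```

```text
pose 8.15 [456.8 328.  195.9] [ 1.7993e+02 -4.0000e-02  9.0050e+01]
px [281. 212.] c [467.  310.4] size [176.  158.2] long 90.0
px [407. 197.] c [601.9 318.7] size [ 57.7 181.3] long 90.0
px [ 93. 123.] c [258.3 412.7] size [83.6 38.7] long 38.9
px [326. 138.] c [516.  340.9] size [320.1 234.4] long 0.4
```

View pics/w3.png

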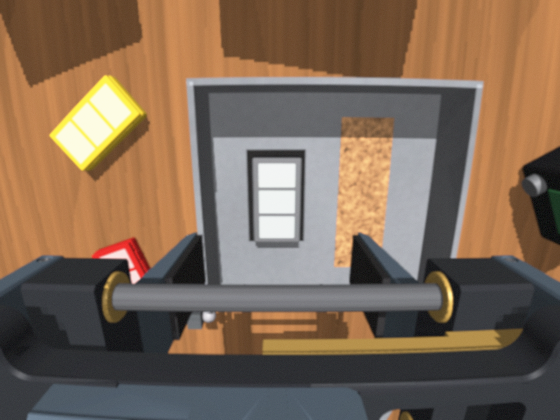

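Case A sits square on the mat, with its lid at px (277,200) and even margins. Next is case B at (442, -78).

Emit:
arm_command(series=[-0.0024, -0.0676, 0, 0, 0, -0.1043, -0.0024, -0.0676, 0, 0, 0, -0.1043, -0.0024, -0.0676, 0, 0, 0, -0.1043, -0.0024, -0.0676, 0, 0, 0, -0.1043, -0.0024, -0.0676, 0, 0, 0, -0.1043, -0.0024, -0.0676, 0, 0, 0, -0.1043, -0.0024, -0.0676, 0, 0, 0, -0.1043, -0.0024, -0.0676, 0, 0, 0, -0.1043, -0.0024, -0.0676, 0, 0, 0, -0.1043, -0.0024, -0.0676, 0, 0, 0, -0.1043, -0.0024, -0.0676, 0, 0, 0, -0.1043, -0.0024, -0.0676, 0, 0, 0, -0.1043, -0.0024, -0.0676, 0, 0, 0, -0.1043, -0.0024, -0.0676, 0, 0, 0, -0.1043, -0.0024, -0.0676, 0, 0, 0, -0.1043, 0, 0, 0, 0, 0, 0, 0, 0, 0, 0, 0, 0, 0, 0, 0, 0, 0, 0])

```text
time_s: 9.7
ee_pos: [441.5, -77.1, 194.2]
ee_rot: [-179.9, 0.1, 19.7]
force: [-0.6, 0.0, 0.7]
gripper_width: 91.4
```

```bash
python3 -c "
from meas import *
f=wrist('w4'); wcases(f,22)"
```

```text
pose 9.7 [441.5 -77.1 194.2] [-1.7989e+02  1.4000e-01  1.9670e+01]
px [ 19. 249.] c [270.9 209.6] size [37.3 66.8] long 110.3
px [335. 239.] c [ 417.  -156.8] size [50.5 47.5] long 9.9
px [278. 197.] c [441.9 -78.4] size [96.  52.8] long 20.0
px [515. 126.] c [ 608.9 -298.5] size [56.9 99.1] long 160.1
px [427.  84.] c [ 610.4 -184.1] size [96.4 54.4] long 7.6
px [243.  35.] c [591.7  12.2] size [110.4  23.6] long 70.8
px [29. 75.] c [478.3 231.2] size [176.7  71.2] long 0.3
```

Emit:
arm_command(series=[0.001, -0.003, -0.075, 0, 0, 0, 0, 0, -0.075, 0, 0, 0, 0, 0, -0.075, 0, 0, 0, 0, 0, -0.075, 0, 0, 0, 0, 0, -0.075, 0, 0, 0, 0, 0, -0.027, 0, 0, 0, 0, 0, -0.027, 0, 0, 0, 0, 0, -0.026, 0, 0, 0, 0, 0, 0, 0, 0, 0, 0, 0, 0, 0, 0, 0])

```text
time_s: 10.58
ee_pos: [442.4, -77.7, 13.0]
ee_rot: [-180.0, 0.1, 19.8]
force: [-0.2, -0.1, -0.1]
gripper_width: 90.8
```

Emit:
arm_command(series=[0, 0, 0, 0, 0, 0, 0, 0, 0, 0, 0, 0, 0, 0, 0, 0, 0, 0, 0, 0, 0, 0, 0, 0, 0, 0, 0, 0, 0, 0, 0, 0, 0, 0, 0, 0, 0, 0, 0, 0, 0, 0, 0, 0, 0, 0, 0, 0], hand=0)

```text
time_s: 11.25
ee_pos: [442.8, -78.9, 13.8]
ee_rot: [180.0, -0.0, 19.6]
force: [-0.4, 0.3, 2.7]
gripper_width: 56.2
```

Emit:
arm_command(series=[0, 0, 0.04, 0, 0, 0, 0, 0, 0.081, 0, 0, 0, 0, 0, 0.081, 0, 0, 0, 0, 0, 0.081, 0, 0, 0, 0, 0, 0.04, 0, 0, 0, 0.0024, 0.0678, 0, 0, 0, 0.104, 0.0024, 0.0678, 0, 0, 0, 0.104, 0.0024, 0.0678, 0, 0, 0, 0.104, 0.0024, 0.0678, 0, 0, 0, 0.104, 0.0024, 0.0678, 0, 0, 0, 0.104, 0.0024, 0.0678, 0, 0, 0, 0.104, 0.0024, 0.0678, 0, 0, 0, 0.104, 0.0024, 0.0678, 0, 0, 0, 0.104, 0.0024, 0.0678, 0, 0, 0, 0.104, 0.0024, 0.0678, 0, 0, 0, 0.104, 0.0024, 0.0678, 0, 0, 0, 0.104, 0.0024, 0.0678, 0, 0, 0, 0.104, 0.0024, 0.0678, 0, 0, 0, 0.104, 0.0024, 0.0678, 0, 0, 0, 0.104, 0.0024, 0.0678, 0, 0, 0, 0.104])

```text
time_s: 12.92
ee_pos: [456.6, 329.0, 142.1]
ee_rot: [-179.9, 0.1, 90.1]
force: [0.3, 0.1, -1.6]
gripper_width: 56.2
```

Emit:
arm_command(series=[0, 0, -0.03, 0, 0, 0, 0, 0, -0.03, 0, 0, 0, 0, 0, 0, 0, 0, 0, 0, 0, 0, 0, 0, 0, 0, 0, 0, 0, 0, 0, 0, 0, 0, 0, 0, 0])

```text
time_s: 13.42
ee_pos: [457.6, 327.9, 119.5]
ee_rot: [179.9, -0.0, 89.8]
force: [-0.0, 0.7, -2.1]
gripper_width: 55.7
```

Emit:
arm_command(series=[-0.001, 0.0015, -0.055, 0, 0, 0, 0, 0, -0.055, 0, 0, 0, 0, 0, -0.055, 0, 0, 0, 0, 0, -0.011, 0, 0, 0, 0, 0, -0.011, 0, 0, 0, 0, 0, 0, 0, 0, 0, 0, 0, 0, 0, 0, 0, 0, 0, 0, 0, 0, 0, 0, 0, 0, 0, 0, 0])

```text
time_s: 14.17
ee_pos: [457.4, 329.0, 45.2]
ee_rot: [179.9, -0.1, 89.8]
force: [-0.1, 0.2, -1.6]
gripper_width: 55.8
```

Emit:
arm_command(series=[-0.001, -0.001, -0.004, 0, 0, 0, 0, 0, -0.004, 0, 0, 0, 0, 0, 0, 0, 0, 0, 0, 0, 0, 0, 0, 0, 0, 0, 0, 0, 0, 0])

```text
time_s: 14.58
ee_pos: [456.6, 328.3, 41.7]
ee_rot: [179.9, -0.0, 89.9]
force: [-1.3, -1.5, 5.1]
gripper_width: 56.0
```

Emit:
arm_command(series=[0, 0, 0, 0, 0, 0, 0, 0, 0, 0, 0, 0, 0, 0, 0, 0, 0, 0, 0, 0, 0, 0, 0, 0, 0, 0, 0.03, 0, 0, 0, 0, 0, 0.075, 0, 0, 0, 0, 0, 0.075, 0, 0, 0, 0, 0, 0.075, 0, 0, 0, 0, 0, 0.075, 0, 0, 0, 0, 0, 0.04, 0, 0, 0, 0, 0, 0, 0, 0, 0, 0, 0, 0, 0, 0, 0, 0, 0, 0, 0, 0, 0], hand=1)

```text
time_s: 15.67
ee_pos: [455.6, 327.7, 187.4]
ee_rot: [-179.9, 0.1, 89.9]
force: [-0.0, -0.5, -0.5]
gripper_width: 91.3
```

```bash
cat >> meas.py <<'E'
def pile(f,z,lo=(185,140),hi=(345,280),vmin=150):
    im,hsv=masks(f)
    m=((hsv[...,1]<60)&(hsv[...,2]>205)).astype(np.uint8)*255
    m=cv2.morphologyEx(m,cv2.MORPH_CLOSE,np.ones((5,5),np.uint8))
    q=np.zeros_like(m);q[lo[1]:hi[1],lo[0]:hi[0]]=m[lo[1]:hi[1],lo[0]:hi[0]]
    for c in cv2.findContours(q,cv2.RETR_EXTERNAL,cv2.CHAIN_APPROX_NONE)[0]:
        if cv2.contourArea(c)<300: continue
        P=np.array([onz(f,*(p[0]),z)[:2] for p in c],np.float32); r=cv2.minAreaRect(P)
        print('pile px',np.round(c.mean((0,1))),'c',np.round(r[0],1),np.round(r[1],1),round(r[2],1))
E
python3 -c "
from meas import *
f=wrist('w5'); pile(f,50)"
```

```text
pose 15.6667 [455.6 327.7 187.4] [-1.7989e+02  8.0000e-02  8.9850e+01]
pile px [278. 206.] c [457.1 326.5] [40.6 86.1] 0.0
```

View pics/w5.png

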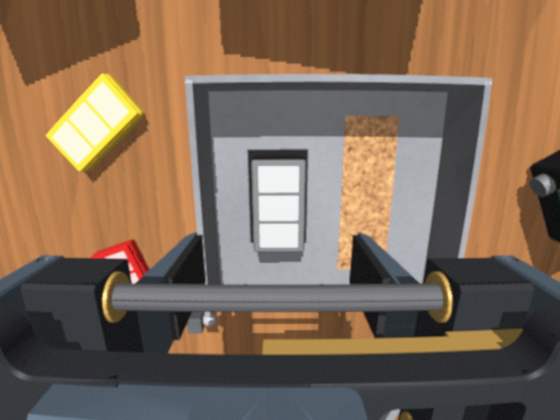

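Two cases are stacked square. Next is case C at about (610, -184).

Emit:
arm_command(series=[0.0204, -0.0673, 0, 0, 0, -0.0961, 0.0204, -0.0673, 0, 0, 0, -0.0961, 0.0204, -0.0673, 0, 0, 0, -0.0961, 0.0204, -0.0673, 0, 0, 0, -0.0961, 0.0204, -0.0673, 0, 0, 0, -0.0961, 0.0204, -0.0673, 0, 0, 0, -0.0961, 0.0204, -0.0673, 0, 0, 0, -0.0961, 0.0204, -0.0673, 0, 0, 0, -0.0961, 0.0204, -0.0673, 0, 0, 0, -0.0961, 0.0204, -0.0673, 0, 0, 0, -0.0961, 0.0204, -0.0673, 0, 0, 0, -0.0961, 0.0204, -0.0673, 0, 0, 0, -0.0961, 0.0204, -0.0673, 0, 0, 0, -0.0961, 0.0204, -0.0673, 0, 0, 0, -0.0961, 0.0204, -0.0673, 0, 0, 0, -0.0961, 0.0204, -0.0673, 0, 0, 0, -0.0961, 0.0204, -0.0673, 0, 0, 0, -0.0961, 0.0204, -0.0673, 0, 0, 0, -0.0961, 0.0204, -0.0673, 0, 0, 0, -0.0961, 0, 0, 0, 0, 0, 0])

```text
time_s: 17.38
ee_pos: [611.8, -187.9, 186.3]
ee_rot: [179.9, 0.1, 7.3]
force: [0.7, 0.1, -0.1]
gripper_width: 91.4
```

Emit:
arm_command(series=[0, 0, 0, 0, 0, 0, 0, 0, 0, 0, 0, 0])

```text
time_s: 17.55
ee_pos: [610.5, -182.8, 187.2]
ee_rot: [-179.9, 0.2, 7.7]
force: [0.1, 0.5, -0.9]
gripper_width: 91.2
```

```bash
python3 -c "
from meas import *
f=wrist('w6'); wcases(f,22)"
```

```text
pose 17.55 [ 610.5 -182.8  187.2] [-1.799e+02  1.600e-01  7.700e+00]
px [488. 249.] c [ 590.7 -443.7] size [33.7 73.5] long 96.7
px [377. 212.] c [ 609.5 -297.6] size [54.6 96.8] long 160.2
px [ 69. 202.] c [576.8  56.5] size [178.2  20.7] long 73.3
px [279. 198.] c [ 612.3 -184.7] size [95.9 53.5] long 7.6
px [498.  48.] c [ 790.5 -387.2] size [115.2 146.2] long 102.9
```

View pics/w6.png

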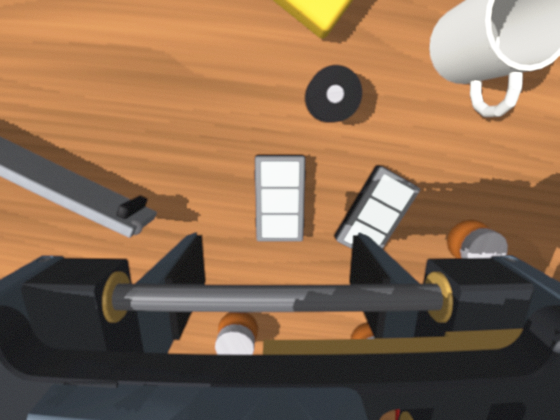

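Case C is at px (279,198), and case D at px (377,212) is clear of the fingers. Descending on C.

Emit:
arm_command(series=[0.0025, -0.003, -0.075, 0, 0, 0, 0, 0, -0.075, 0, 0, 0, 0, 0, -0.075, 0, 0, 0, 0, 0, -0.075, 0, 0, 0, 0, 0, -0.075, 0, 0, 0, 0, 0, -0.0205, 0, 0, 0, 0, 0, -0.0205, 0, 0, 0, 0, 0, -0.0205, 0, 0, 0, 0, 0, 0, 0, 0, 0, 0, 0, 0, 0, 0, 0])

```text
time_s: 18.43
ee_pos: [613.1, -184.5, 15.2]
ee_rot: [180.0, -0.1, 7.7]
force: [-0.3, 0.2, 0.5]
gripper_width: 91.0
```

Emit:
arm_command(series=[0, 0, 0, 0, 0, 0, 0, 0, 0, 0, 0, 0, 0, 0, 0, 0, 0, 0, 0, 0, 0, 0, 0, 0, 0, 0, 0, 0, 0, 0, 0, 0, 0, 0, 0, 0, 0, 0, 0, 0, 0, 0, 0, 0, 0, 0, 0, 0], hand=0)

```text
time_s: 19.1
ee_pos: [612.4, -184.6, 14.4]
ee_rot: [180.0, -0.0, 7.7]
force: [-0.7, -0.7, 2.6]
gripper_width: 55.9
```

Emit:
arm_command(series=[0, 0, 0.05, 0, 0, 0, 0, 0, 0.09, 0, 0, 0, 0, 0, 0.09, 0, 0, 0, 0, 0, 0.09, 0, 0, 0, 0, 0, 0.05, 0, 0, 0, -0.0204, 0.0675, 0, 0, 0, 0.0963, -0.0204, 0.0675, 0, 0, 0, 0.0963, -0.0204, 0.0675, 0, 0, 0, 0.0963, -0.0204, 0.0675, 0, 0, 0, 0.0963, -0.0204, 0.0675, 0, 0, 0, 0.0963, -0.0204, 0.0675, 0, 0, 0, 0.0963, -0.0204, 0.0675, 0, 0, 0, 0.0963, -0.0204, 0.0675, 0, 0, 0, 0.0963, -0.0204, 0.0675, 0, 0, 0, 0.0963, -0.0204, 0.0675, 0, 0, 0, 0.0963, -0.0204, 0.0675, 0, 0, 0, 0.0963, -0.0204, 0.0675, 0, 0, 0, 0.0963, -0.0204, 0.0675, 0, 0, 0, 0.0963, -0.0204, 0.0675, 0, 0, 0, 0.0963, -0.0204, 0.0675, 0, 0, 0, 0.0963])

```text
time_s: 20.77
ee_pos: [489.0, 221.6, 161.9]
ee_rot: [-180.0, 0.0, 72.9]
force: [0.7, 0.5, -0.6]
gripper_width: 55.8
```

Emit:
arm_command(series=[-0.0204, 0.0675, 0, 0, 0, 0.0963, -0.0204, 0.0675, 0, 0, 0, 0.0963, -0.0204, 0.0675, 0, 0, 0, 0.0963, -0.0204, 0.0675, 0, 0, 0, 0.0963, 0, 0, 0, 0, 0, 0, 0, 0, 0, 0, 0, 0, 0, 0, 0, 0, 0, 0, 0, 0, 0, 0, 0, 0, 0, 0, 0, 0, 0, 0])

```text
time_s: 21.52
ee_pos: [457.6, 327.4, 162.1]
ee_rot: [-180.0, 0.0, 89.9]
force: [-0.3, -0.4, -1.0]
gripper_width: 55.5
```

Emit:
arm_command(series=[-0.001, 0.002, -0.055, 0, 0, 0, 0, 0, -0.055, 0, 0, 0, 0, 0, -0.055, 0, 0, 0, 0, 0, -0.055, 0, 0, 0, 0, 0, -0.009, 0, 0, 0, 0, 0, -0.009, 0, 0, 0, 0, 0, 0, 0, 0, 0, 0, 0, 0, 0, 0, 0, 0, 0, 0, 0, 0, 0])

```text
time_s: 22.27
ee_pos: [457.8, 329.7, 68.4]
ee_rot: [179.9, -0.1, 90.0]
force: [0.2, -0.7, -0.1]
gripper_width: 56.0
```

Emit:
arm_command(series=[0, 0, -0.004, 0, 0, 0, 0, 0, 0, 0, 0, 0, 0, 0, 0, 0, 0, 0])

```text
time_s: 22.52
ee_pos: [457.0, 329.3, 65.8]
ee_rot: [180.0, -0.0, 90.0]
force: [-0.2, -0.0, -1.8]
gripper_width: 56.1
```

Emit:
arm_command(series=[0, -0.002, -0.005, 0, 0, 0, 0, 0, -0.002, 0, 0, 0, 0, 0, 0, 0, 0, 0, 0, 0, 0, 0, 0, 0])

```text
time_s: 22.85
ee_pos: [457.3, 329.0, 64.4]
ee_rot: [179.9, -0.1, 90.0]
force: [-2.5, -0.6, 9.2]
gripper_width: 55.9
```

Emit:
arm_command(series=[0, 0, 0.002, 0, 0, 0, 0, 0, 0, 0, 0, 0, 0, 0, 0, 0, 0, 0, 0, 0, 0, 0, 0, 0, 0, 0, 0.03, 0, 0, 0, 0, 0, 0.075, 0, 0, 0, 0, 0, 0.075, 0, 0, 0, 0, 0, 0.075, 0, 0, 0, 0, 0, 0.075, 0, 0, 0, 0, 0, 0.02, 0, 0, 0, 0, 0, 0, 0, 0, 0, 0, 0, 0, 0, 0, 0, 0, 0, 0, 0, 0, 0], hand=1)

```text
time_s: 23.93
ee_pos: [455.9, 327.8, 201.3]
ee_rot: [-179.8, 0.1, 90.0]
force: [-0.6, 0.0, -0.5]
gripper_width: 91.2
```

```bash
python3 -c "
from meas import *
f=wrist('w7'); pile(f,72)"
```

```text
pose 23.9333 [455.9 327.8 201.3] [-1.7982e+02  1.3000e-01  9.0020e+01]
pile px [279. 207.] c [457.8 327.1] [40.5 84.9] 0.0
```

View pics/w7.png

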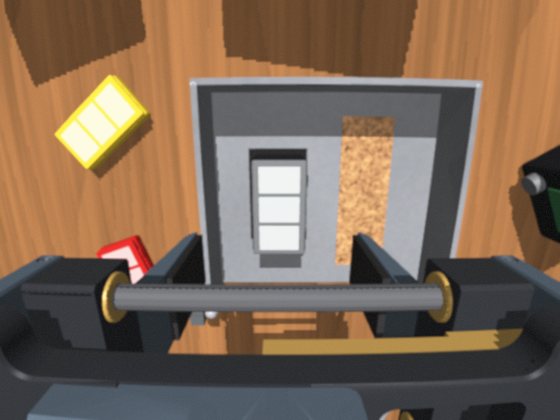

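The pile of three is aligned. Next is case D at (610, -297), turned the other way.

Emit:
arm_command(series=[0.0175, -0.071, 0, 0, 0, 0.071, 0.0175, -0.071, 0, 0, 0, 0.071, 0.0175, -0.071, 0, 0, 0, 0.071, 0.0175, -0.071, 0, 0, 0, 0.071, 0.0175, -0.071, 0, 0, 0, 0.071, 0.0175, -0.071, 0, 0, 0, 0.071, 0.0175, -0.071, 0, 0, 0, 0.071, 0.0175, -0.071, 0, 0, 0, 0.071, 0.0175, -0.071, 0, 0, 0, 0.071, 0.0175, -0.071, 0, 0, 0, 0.071, 0.0175, -0.071, 0, 0, 0, 0.071, 0.0175, -0.071, 0, 0, 0, 0.071, 0.0175, -0.071, 0, 0, 0, 0.071, 0.0175, -0.071, 0, 0, 0, 0.071, 0.0175, -0.071, 0, 0, 0, 0.071, 0.0175, -0.071, 0, 0, 0, 0.071, 0.0175, -0.071, 0, 0, 0, 0.071, 0.0175, -0.071, 0, 0, 0, 0.071, 0.0175, -0.071, 0, 0, 0, 0.071, 0.0175, -0.071, 0, 0, 0, 0.071])

```text
time_s: 25.65
ee_pos: [596.3, -240.7, 201.1]
ee_rot: [-180.0, -0.2, 154.1]
force: [0.6, 0.4, -0.5]
gripper_width: 91.5
```

Emit:
arm_command(series=[0.0175, -0.071, 0, 0, 0, 0.071, 0.0175, -0.071, 0, 0, 0, 0.071, 0, 0, 0, 0, 0, 0, 0, 0, 0, 0, 0, 0, 0, 0, 0, 0, 0, 0])

```text
time_s: 26.07
ee_pos: [610.2, -295.6, 201.6]
ee_rot: [179.9, -0.2, 160.3]
force: [-0.4, 0.4, 0.8]
gripper_width: 91.0
```

```bash
python3 -c "
from meas import *
f=wrist('w8'); wcases(f,22)"
```

```text
pose 26.0667 [ 610.2 -295.6  201.6] [179.94  -0.2  160.27]
px [163. 221.] c [ 591.1 -434.1] size [50.7 56.4] long 112.1
px [274. 195.] c [ 608.2 -298.5] size [53.2 96.1] long 160.2
px [533.  82.] c [581.5  17.4] size [72.6 13.7] long 70.7
px [178.  48.] c [ 423.9 -337.9] size [53.  50.9] long 67.5
px [67.  6.] c [ 347.2 -433. ] size [48.6 23.9] long 65.7
```

View pics/w8.png

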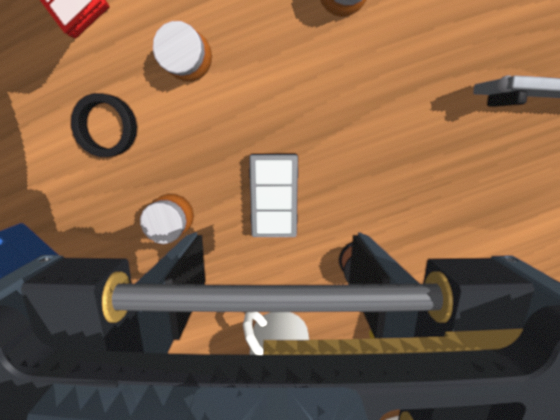

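Emit:
arm_command(series=[-0.003, -0.006, -0.08, 0, 0, 0, 0, 0, -0.08, 0, 0, 0, 0, 0, -0.08, 0, 0, 0, 0, 0, -0.08, 0, 0, 0, 0, 0, -0.08, 0, 0, 0, 0, 0, -0.024, 0, 0, 0, 0, 0, -0.024, 0, 0, 0, 0, 0, -0.024, 0, 0, 0, 0, 0, 0, 0, 0, 0, 0, 0, 0, 0, 0, 0])

```text
time_s: 26.95
ee_pos: [610.5, -298.9, 15.7]
ee_rot: [-180.0, 0.1, 160.3]
force: [0.5, -0.1, 0.2]
gripper_width: 91.3
```

Emit:
arm_command(series=[0, 0, 0, 0, 0, 0, 0, 0, 0, 0, 0, 0, 0, 0, 0, 0, 0, 0, 0, 0, 0, 0, 0, 0, 0, 0, 0, 0, 0, 0, 0, 0, 0, 0, 0, 0, 0, 0, 0, 0, 0, 0, 0, 0, 0, 0, 0, 0], hand=0)

```text
time_s: 27.62
ee_pos: [609.7, -299.0, 14.9]
ee_rot: [-180.0, 0.0, 160.3]
force: [-1.3, -0.2, 1.4]
gripper_width: 55.9
```

Emit:
arm_command(series=[0, 0, 0.05, 0, 0, 0, 0, 0, 0.1, 0, 0, 0, 0, 0, 0.1, 0, 0, 0, 0, 0, 0.1, 0, 0, 0, 0, 0, 0.05, 0, 0, 0, -0.0173, 0.0712, 0, 0, 0, -0.071, -0.0173, 0.0712, 0, 0, 0, -0.071, -0.0173, 0.0712, 0, 0, 0, -0.071, -0.0173, 0.0712, 0, 0, 0, -0.071, -0.0173, 0.0712, 0, 0, 0, -0.071, -0.0173, 0.0712, 0, 0, 0, -0.071, -0.0173, 0.0712, 0, 0, 0, -0.071, -0.0173, 0.0712, 0, 0, 0, -0.071, -0.0173, 0.0712, 0, 0, 0, -0.071, -0.0173, 0.0712, 0, 0, 0, -0.071, -0.0173, 0.0712, 0, 0, 0, -0.071, -0.0173, 0.0712, 0, 0, 0, -0.071, -0.0173, 0.0712, 0, 0, 0, -0.071, -0.0173, 0.0712, 0, 0, 0, -0.071, -0.0173, 0.0712, 0, 0, 0, -0.071])

```text
time_s: 29.28
ee_pos: [505.0, 129.8, 174.2]
ee_rot: [-180.0, -0.0, 112.2]
force: [0.8, 0.3, -1.1]
gripper_width: 56.4
```

Emit:
arm_command(series=[-0.0173, 0.0712, 0, 0, 0, -0.071, -0.0173, 0.0712, 0, 0, 0, -0.071, -0.0173, 0.0712, 0, 0, 0, -0.071, -0.0173, 0.0712, 0, 0, 0, -0.071, -0.0173, 0.0712, 0, 0, 0, -0.071, -0.0173, 0.0712, 0, 0, 0, -0.071, -0.0173, 0.0712, 0, 0, 0, -0.071, 0, 0, 0, 0, 0, 0, 0, 0, 0, 0, 0, 0, 0, 0, 0, 0, 0, 0, 0, 0, 0, 0, 0, 0, 0, 0, 0, 0, 0, 0])

```text
time_s: 30.28
ee_pos: [457.7, 326.7, 174.5]
ee_rot: [-180.0, 0.0, 89.9]
force: [0.2, 0.2, -1.7]
gripper_width: 55.9
```

Emit:
arm_command(series=[-0.001, 0.002, -0.06, 0, 0, 0, 0, 0, -0.06, 0, 0, 0, 0, 0, -0.06, 0, 0, 0, 0, 0, -0.016, 0, 0, 0, 0, 0, -0.016, 0, 0, 0, 0, 0, 0, 0, 0, 0, 0, 0, 0, 0, 0, 0, 0, 0, 0, 0, 0, 0, 0, 0, 0, 0, 0, 0])

```text
time_s: 31.03
ee_pos: [457.8, 329.1, 91.1]
ee_rot: [179.9, -0.1, 90.0]
force: [0.2, 0.0, -2.2]
gripper_width: 56.2
```

Emit:
arm_command(series=[0, 0, -0.004, 0, 0, 0, 0, 0, 0, 0, 0, 0, 0, 0, 0, 0, 0, 0])

```text
time_s: 31.28
ee_pos: [457.1, 328.7, 88.4]
ee_rot: [180.0, -0.0, 90.0]
force: [0.3, 0.4, -2.2]
gripper_width: 55.7
```

Emit:
arm_command(series=[0, -0.003, -0.003, 0, 0, 0, 0, 0, -0.002, 0, 0, 0, 0, 0, 0, 0, 0, 0, 0, 0, 0, 0, 0, 0])

```text
time_s: 31.62
ee_pos: [457.2, 327.4, 86.8]
ee_rot: [180.0, -0.0, 90.0]
force: [-1.3, -0.8, 5.7]
gripper_width: 55.9
```

Emit:
arm_command(series=[0, 0, 0, 0, 0, 0, 0, 0, 0, 0, 0, 0, 0, 0, 0, 0, 0, 0, 0, 0, 0, 0, 0, 0, 0, 0, 0.03, 0, 0, 0, 0, 0, 0.075, 0, 0, 0, 0, 0, 0.075, 0, 0, 0, 0, 0, 0.075, 0, 0, 0, 0, 0, 0.075, 0, 0, 0, 0, 0, 0.02, 0, 0, 0, 0, 0, 0, 0, 0, 0, 0, 0, 0, 0, 0, 0, 0, 0, 0, 0, 0, 0], hand=1)

```text
time_s: 32.7
ee_pos: [456.1, 326.8, 224.1]
ee_rot: [-179.8, 0.1, 90.0]
force: [0.2, -0.3, -0.2]
gripper_width: 91.2
```

```bash
python3 -c "
from meas import *
f=wrist('w9'); pile(f,94)
save('scene','scene1')
f=save('top','top1')
im,h=masks(f)
m=lids(f);m=cv2.morphologyEx(m,cv2.MORPH_CLOSE,np.ones((5,5),np.uint8))
for c in cv2.findContours(m,cv2.RETR_EXTERNAL,cv2.CHAIN_APPROX_NONE)[0]:
    a=cv2.contourArea(c);(u,v),s,_=cv2.minAreaRect(c)
    if 150<a<1500 and 110<v<260: print(round(u),round(v),a,'c44',np.round(onz(f,u,v,44)[:2],1),'c94',np.round(onz(f,u,v,94)[:2],1))
"
```

```text
pose 32.7 [456.1 326.8 224.1] [-1.7982e+02  1.3000e-01  9.0020e+01]
pile px [278. 204.] c [457.7 329. ] [84.6 40.2] 90.0
386 230 245.5 c44 [ 430.3 -332. ] c94 [ 424.6 -317.8]
420 170 225.5 c44 [ 590.3 -423.5] c94 [ 577.2 -405.1]
180 149 410.0 c44 [634.1 209.8] c94 [619.  199.3]
```

View pics/w9.png

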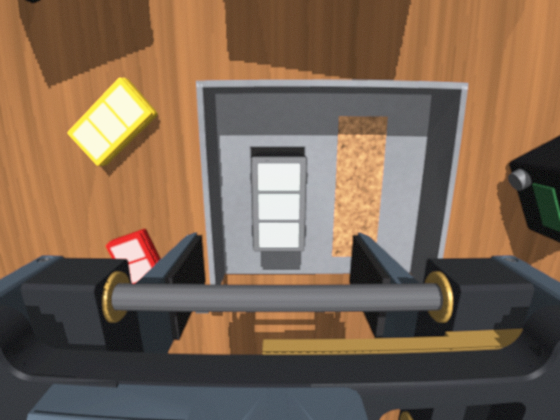

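View pics/top1.png

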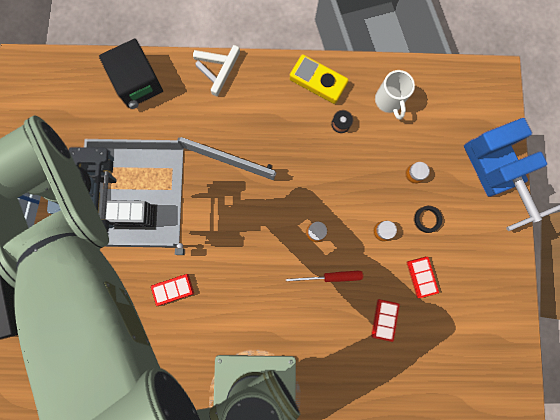

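All four cases are in one pile. In the top view a jar has shifted: the one at (335,226) is now at (317,231), so that was the knock. The other two, at (386,230) and (420,170), haven't moved. I'll look at the moved jar with the wrist camera.

```bash
python3 -c "
from h import *
f=load('top'); print(onz(f,317,231,44))
cv2.imwrite('pics/c2.png',cv2.resize(f['frame'][195:260,280:420],None,fx=5,fy=5,interpolation=2)[:,:,::-1])"
```

```text
[ 423.12514768 -151.79604094   44.        ]
```

View pics/c2.png

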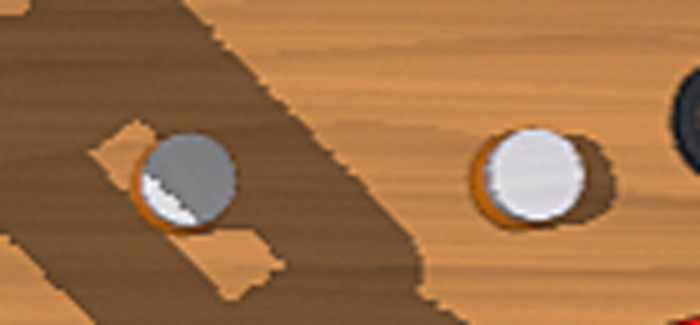

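The lid is at crop (190,180), which puts the jar upright at about (423, -153). I'll keep yaw at 90° for the jars.

Emit:
arm_command(series=[-0.0052, -0.075, 0, 0, 0, 0, -0.0052, -0.075, 0, 0, 0, 0, -0.0052, -0.075, 0, 0, 0, 0, -0.0052, -0.075, 0, 0, 0, 0, -0.0052, -0.075, 0, 0, 0, 0, -0.0052, -0.075, 0, 0, 0, 0, -0.0052, -0.075, 0, 0, 0, 0, -0.0052, -0.075, 0, 0, 0, 0, -0.0052, -0.075, 0, 0, 0, 0, -0.0052, -0.075, 0, 0, 0, 0, -0.0052, -0.075, 0, 0, 0, 0, -0.0052, -0.075, 0, 0, 0, 0, -0.0052, -0.075, 0, 0, 0, 0, -0.0052, -0.075, 0, 0, 0, 0, -0.0052, -0.075, 0, 0, 0, 0, -0.0052, -0.075, 0, 0, 0, 0, 0, 0, 0, 0, 0, 0, 0, 0, 0, 0, 0, 0, 0, 0, 0, 0, 0, 0])

```text
time_s: 34.43
ee_pos: [423.4, -152.0, 225.5]
ee_rot: [-179.9, -0.1, 90.0]
force: [0.2, 0.5, -0.1]
gripper_width: 91.3
```

```bash
cat >> meas.py <<'E'
def jars(f,z=44):
    im,hsv=masks(f)
    m=((hsv[...,1]<70)&(hsv[...,2]>95)).astype(np.uint8)*255
    m=cv2.morphologyEx(m,cv2.MORPH_OPEN,np.ones((5,5),np.uint8)); m[285:]=0
    for c in cv2.findContours(m,cv2.RETR_EXTERNAL,cv2.CHAIN_APPROX_NONE)[0]:
        if cv2.contourArea(c)<500: continue
        P=np.array([onz(f,*(p[0]),z)[:2] for p in c],np.float32); (ce,r)=cv2.minEnclosingCircle(P); e=cv2.minAreaRect(P)
        if r<40: print('jar? px',np.round(c.mean((0,1))),'c',np.round(ce,1),'r',round(r,1),'rect',np.round(e[0],1),np.round(e[1],1))
E
python3 -c "
from meas import *
f=wrist('w10'); jars(f)"
```

```text
pose 34.4333 [ 423.4 -152.   225.5] [-1.7993e+02 -7.0000e-02  8.9990e+01]
jar? px [277. 199.] c [ 423.9 -153.3] r 25.0 rect [ 423.9 -153.5] [49.1 46.9]
```

View pics/w10.png

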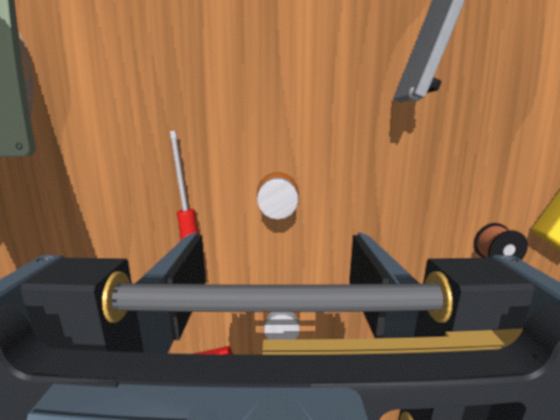

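Jar at px (277,199), position (423.9, -153.4), and the screwdriver is clear of the fingers. Grasping.

Emit:
arm_command(series=[0.001, -0.0035, -0.075, 0, 0, 0, 0, 0, -0.075, 0, 0, 0, 0, 0, -0.075, 0, 0, 0, 0, 0, -0.075, 0, 0, 0, 0, 0, -0.075, 0, 0, 0, 0, 0, -0.075, 0, 0, 0, 0, 0, -0.022, 0, 0, 0, 0, 0, -0.022, 0, 0, 0, 0, 0, 0, 0, 0, 0, 0, 0, 0, 0, 0, 0, 0, 0, 0, 0, 0, 0])

```text
time_s: 35.4
ee_pos: [425.4, -154.2, 29.9]
ee_rot: [179.8, 0.1, 90.0]
force: [0.8, -0.2, 0.3]
gripper_width: 91.3
```

Emit:
arm_command(series=[0, 0, 0, 0, 0, 0, 0, 0, 0, 0, 0, 0, 0, 0, 0, 0, 0, 0, 0, 0, 0, 0, 0, 0, 0, 0, 0, 0, 0, 0, 0, 0, 0, 0, 0, 0, 0, 0, 0, 0, 0, 0, 0, 0, 0, 0, 0, 0], hand=0, newtons=25)

```text
time_s: 36.07
ee_pos: [423.9, -154.0, 28.6]
ee_rot: [-180.0, -0.0, 90.0]
force: [-0.3, 0.5, 0.7]
gripper_width: 47.6
```

The opening is only 47.6 mm, less than the 54 mm body, so I'll check what is being held.

```bash
python3 -c "
from h import *
f=wrist('w11')
g=save('scene','s2'); im=g['frame']; u,v=proj(g,[424,-154,30]).astype(int); print(u,v)
cv2.imwrite('pics/s2c.png',cv2.resize(im[v-60:v+40,u-70:u+70],None,fx=5,fy=5,interpolation=2)[:,:,::-1])"
```

```text
pose 36.0667 [ 423.9 -154.    28.6] [-1.7997e+02 -1.0000e-02  9.0020e+01]
240 214
```

View pics/w11.png

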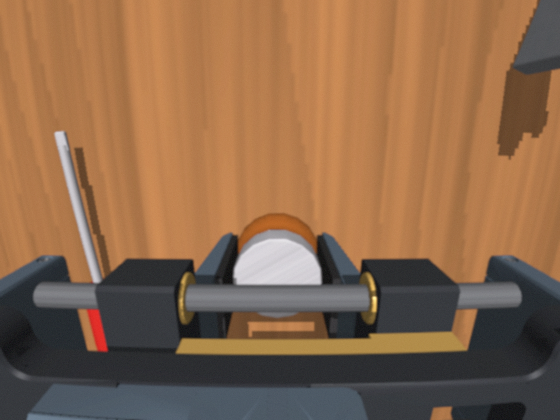

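View pics/s2c.png

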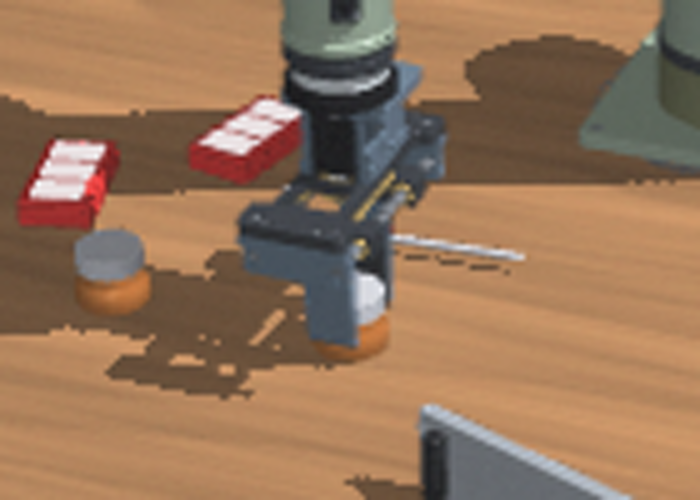

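The pads hold the steel lid, which is about 47.5 mm across and wide enough to grip well. The jar is upright and centred, so I'll carry it to the back position.

Emit:
arm_command(series=[0, 0, 0.04, 0, 0, 0, 0, 0, 0.08, 0, 0, 0, 0, 0, 0.09, 0, 0, 0, 0, 0, 0.08, 0, 0, 0, 0, 0, 0.04, 0, 0, 0, 0.019, 0.0748, 0, 0, 0, 0, 0.019, 0.0748, 0, 0, 0, 0, 0.019, 0.0748, 0, 0, 0, 0, 0.019, 0.0748, 0, 0, 0, 0, 0.019, 0.0748, 0, 0, 0, 0, 0.019, 0.0748, 0, 0, 0, 0, 0.019, 0.0748, 0, 0, 0, 0, 0.019, 0.0748, 0, 0, 0, 0, 0.019, 0.0748, 0, 0, 0, 0, 0.019, 0.0748, 0, 0, 0, 0, 0.019, 0.0748, 0, 0, 0, 0, 0.019, 0.0748, 0, 0, 0, 0, 0.019, 0.0748, 0, 0, 0, 0, 0.019, 0.0748, 0, 0, 0, 0, 0.019, 0.0748, 0, 0, 0, 0])

```text
time_s: 37.83
ee_pos: [537.8, 296.2, 159.6]
ee_rot: [-179.9, 0.0, 90.0]
force: [0.2, -0.6, -2.3]
gripper_width: 47.6
```

Emit:
arm_command(series=[0.019, 0.0748, 0, 0, 0, 0, 0.019, 0.0748, 0, 0, 0, 0, 0.019, 0.0748, 0, 0, 0, 0, 0, 0, 0, 0, 0, 0, 0, 0, 0, 0, 0, 0, 0, 0, 0, 0, 0, 0, 0, 0, 0, 0, 0, 0, 0, 0, 0, 0, 0, 0])

```text
time_s: 38.5
ee_pos: [560.8, 383.3, 160.5]
ee_rot: [-180.0, 0.0, 90.0]
force: [0.6, 0.2, -2.4]
gripper_width: 47.8
```

Emit:
arm_command(series=[0.0005, 0.004, -0.06, 0, 0, 0, 0, 0, -0.08, 0, 0, 0, 0, 0, -0.08, 0, 0, 0, 0, 0, -0.06, 0, 0, 0, 0, 0, -0.013, 0, 0, 0, 0, 0, -0.013, 0, 0, 0, 0, 0, 0, 0, 0, 0, 0, 0, 0, 0, 0, 0, 0, 0, 0, 0, 0, 0])

```text
time_s: 39.25
ee_pos: [562.4, 386.8, 40.4]
ee_rot: [179.8, -0.1, 90.0]
force: [-0.3, 0.6, -3.1]
gripper_width: 47.7
```

Emit:
arm_command(series=[0, 0, -0.004, 0, 0, 0, 0, 0, 0, 0, 0, 0, 0, 0, 0, 0, 0, 0])

```text
time_s: 39.5
ee_pos: [561.3, 386.4, 37.2]
ee_rot: [180.0, -0.0, 90.0]
force: [0.0, 1.0, -2.5]
gripper_width: 47.4
```

Emit:
arm_command(series=[0, -0.003, -0.004, 0, 0, 0, 0, 0, -0.003, 0, 0, 0, 0, 0, 0, 0, 0, 0, 0, 0, 0, 0, 0, 0])

```text
time_s: 39.83
ee_pos: [561.4, 384.9, 34.6]
ee_rot: [180.0, -0.0, 90.0]
force: [-0.5, -1.6, 4.2]
gripper_width: 47.6
```

Emit:
arm_command(series=[0, 0, 0, 0, 0, 0, 0, 0, 0, 0, 0, 0, 0, 0, 0, 0, 0, 0, 0, 0, 0, 0, 0, 0, 0, 0, 0.03, 0, 0, 0, 0, 0, 0.075, 0, 0, 0, 0, 0, 0.075, 0, 0, 0, 0, 0, 0.075, 0, 0, 0, 0, 0, 0.075, 0, 0, 0, 0, 0, 0.075, 0, 0, 0, 0, 0, 0.06, 0, 0, 0, 0, 0, 0, 0, 0, 0, 0, 0, 0, 0, 0, 0, 0, 0, 0, 0, 0, 0], hand=1)

```text
time_s: 41.0
ee_pos: [560.7, 384.7, 219.3]
ee_rot: [-179.9, 0.0, 90.0]
force: [-0.2, -0.1, 0.0]
gripper_width: 91.1
```

```bash
python3 -c "
from meas import *
f=wrist('w12'); jars(f,50)"
```

```text
pose 41.0 [560.7 384.7 219.3] [-1.7995e+02  4.0000e-02  9.0020e+01]
jar? px [385. 258.] c [693.  313.9] r 38.5 rect [690.5 311.3] [16.4 77. ]
jar? px [ 19. 188.] c [258.3 400.2] r 19.5 rect [257.9 399.8] [24.  36.8]
jar? px [ 33. 173.] c [279.9 417.5] r 19.6 rect [279.4 417.2] [23.8 37.1]
jar? px [ 47. 158.] c [300.5 434.6] r 19.6 rect [300.7 434.5] [23.7 36.9]
jar? px [170.   5.] c [454.  581.6] r 39.0 rect [454.  581.5] [11.9 77.3]
```

View pics/w12.png

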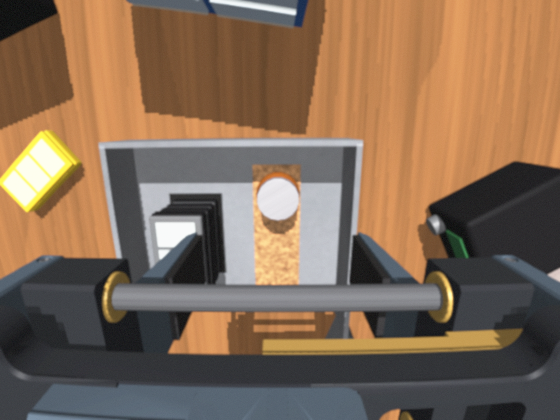

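The first jar stands on the middle of the strip at px (278,200). Next jar is at (430, -332).

Emit:
arm_command(series=[-0.0136, -0.0747, 0, 0, 0, 0, -0.0136, -0.0747, 0, 0, 0, 0, -0.0136, -0.0747, 0, 0, 0, 0, -0.0136, -0.0747, 0, 0, 0, 0, -0.0136, -0.0747, 0, 0, 0, 0, -0.0136, -0.0747, 0, 0, 0, 0, -0.0136, -0.0747, 0, 0, 0, 0, -0.0136, -0.0747, 0, 0, 0, 0, -0.0136, -0.0747, 0, 0, 0, 0, -0.0136, -0.0747, 0, 0, 0, 0, -0.0136, -0.0747, 0, 0, 0, 0, -0.0136, -0.0747, 0, 0, 0, 0, -0.0136, -0.0747, 0, 0, 0, 0, -0.0136, -0.0747, 0, 0, 0, 0, -0.0136, -0.0747, 0, 0, 0, 0, -0.0136, -0.0747, 0, 0, 0, 0, -0.0136, -0.0747, 0, 0, 0, 0, -0.0136, -0.0747, 0, 0, 0, 0, -0.0136, -0.0747, 0, 0, 0, 0, -0.0136, -0.0747, 0, 0, 0, 0])

```text
time_s: 42.72
ee_pos: [451.1, -213.6, 218.3]
ee_rot: [-179.8, -0.1, 90.0]
force: [0.4, 1.0, 0.7]
gripper_width: 91.1
```

Emit:
arm_command(series=[-0.0136, -0.0747, 0, 0, 0, 0, -0.0136, -0.0747, 0, 0, 0, 0, -0.0136, -0.0747, 0, 0, 0, 0, -0.0136, -0.0747, 0, 0, 0, 0, 0, 0, 0, 0, 0, 0, 0, 0, 0, 0, 0, 0, 0, 0, 0, 0, 0, 0])

```text
time_s: 43.3
ee_pos: [430.1, -331.3, 218.5]
ee_rot: [-179.9, -0.1, 90.0]
force: [0.3, -0.4, 0.2]
gripper_width: 91.1
```

```bash
python3 -c "
from meas import *
f=wrist('w13'); jars(f,44)"
```

```text
pose 43.3 [ 430.1 -331.3  218.5] [-1.7989e+02 -1.3000e-01  8.9990e+01]
jar? px [114. 202.] c [ 240.2 -334.4] r 21.2 rect [ 240.3 -334.3] [37.8 23.2]
jar? px [ 92. 198.] c [ 213.  -329.4] r 21.7 rect [ 213.1 -329.3] [38.  24.3]
jar? px [277. 201.] c [ 429.6 -334.1] r 25.2 rect [ 429.7 -334. ] [49.5 47.1]
jar? px [ 69. 193.] c [ 185.2 -323.8] r 21.7 rect [ 184.9 -323.7] [38.1 23.5]
```

View pics/w13.png

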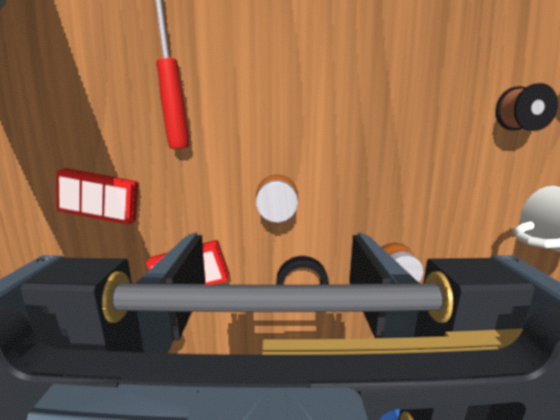

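Second jar at px (277,201), position (430, -333.5). Descending.

Emit:
arm_command(series=[-0.001, -0.0055, -0.075, 0, 0, 0, 0, 0, -0.075, 0, 0, 0, 0, 0, -0.075, 0, 0, 0, 0, 0, -0.075, 0, 0, 0, 0, 0, -0.075, 0, 0, 0, 0, 0, -0.075, 0, 0, 0, 0, 0, -0.013, 0, 0, 0, 0, 0, -0.013, 0, 0, 0, 0, 0, 0, 0, 0, 0, 0, 0, 0, 0, 0, 0])

```text
time_s: 44.18
ee_pos: [431.3, -334.7, 30.8]
ee_rot: [179.9, 0.1, 90.1]
force: [-0.1, 0.4, -0.0]
gripper_width: 90.9
```

Emit:
arm_command(series=[0, 0, 0, 0, 0, 0, 0, 0, 0, 0, 0, 0, 0, 0, 0, 0, 0, 0, 0, 0, 0, 0, 0, 0, 0, 0, 0, 0, 0, 0, 0, 0, 0, 0, 0, 0, 0, 0, 0, 0, 0, 0, 0, 0, 0, 0, 0, 0], hand=0)

```text
time_s: 44.85
ee_pos: [429.9, -334.3, 29.4]
ee_rot: [-180.0, -0.0, 90.0]
force: [-1.3, -1.1, 2.1]
gripper_width: 47.6
```

Emit:
arm_command(series=[0, 0, 0.04, 0, 0, 0, 0, 0, 0.08, 0, 0, 0, 0, 0, 0.09, 0, 0, 0, 0, 0, 0.08, 0, 0, 0, 0, 0, 0.04, 0, 0, 0, 0.0149, 0.0753, 0, 0, 0, 0, 0.0149, 0.0753, 0, 0, 0, 0, 0.0149, 0.0753, 0, 0, 0, 0, 0.0149, 0.0753, 0, 0, 0, 0, 0.0149, 0.0753, 0, 0, 0, 0, 0.0149, 0.0753, 0, 0, 0, 0, 0.0149, 0.0753, 0, 0, 0, 0, 0.0149, 0.0753, 0, 0, 0, 0, 0.0149, 0.0753, 0, 0, 0, 0, 0.0149, 0.0753, 0, 0, 0, 0, 0.0149, 0.0753, 0, 0, 0, 0, 0.0149, 0.0753, 0, 0, 0, 0, 0.0149, 0.0753, 0, 0, 0, 0, 0.0149, 0.0753, 0, 0, 0, 0, 0.0149, 0.0753, 0, 0, 0, 0])

```text
time_s: 46.52
ee_pos: [519.3, 119.0, 160.9]
ee_rot: [-179.9, 0.0, 90.0]
force: [1.1, -0.5, -1.2]
gripper_width: 47.8
```

Emit:
arm_command(series=[0.0149, 0.0753, 0, 0, 0, 0, 0.0149, 0.0753, 0, 0, 0, 0, 0.0149, 0.0753, 0, 0, 0, 0, 0.0149, 0.0753, 0, 0, 0, 0, 0.0149, 0.0753, 0, 0, 0, 0, 0.0149, 0.0753, 0, 0, 0, 0, 0.0149, 0.0753, 0, 0, 0, 0, 0, 0, 0, 0, 0, 0, 0, 0, 0, 0, 0, 0, 0, 0, 0, 0, 0, 0, 0, 0, 0, 0, 0, 0, 0, 0, 0, 0, 0, 0])

```text
time_s: 47.52
ee_pos: [561.2, 327.1, 161.4]
ee_rot: [-180.0, 0.0, 89.9]
force: [0.6, -0.3, -2.1]
gripper_width: 47.5
```

Emit:
arm_command(series=[0, 0.001, -0.06, 0, 0, 0, 0, 0, -0.08, 0, 0, 0, 0, 0, -0.08, 0, 0, 0, 0, 0, -0.06, 0, 0, 0, 0, 0, -0.013, 0, 0, 0, 0, 0, -0.013, 0, 0, 0, 0, 0, 0, 0, 0, 0, 0, 0, 0, 0, 0, 0, 0, 0, 0, 0, 0, 0])

```text
time_s: 48.27
ee_pos: [562.6, 329.3, 41.0]
ee_rot: [179.8, -0.1, 90.0]
force: [0.4, -0.2, -1.5]
gripper_width: 47.5
```

Emit:
arm_command(series=[0, 0, -0.004, 0, 0, 0, 0, 0, 0, 0, 0, 0, 0, 0, 0, 0, 0, 0])

```text
time_s: 48.52
ee_pos: [561.5, 328.9, 38.0]
ee_rot: [179.9, -0.0, 90.0]
force: [1.1, -0.1, -1.7]
gripper_width: 47.7
```

Emit:
arm_command(series=[0, -0.002, -0.004, 0, 0, 0, 0, 0, -0.003, 0, 0, 0, 0, 0, 0, 0, 0, 0, 0, 0, 0, 0, 0, 0])

```text
time_s: 48.85
ee_pos: [561.6, 328.0, 35.5]
ee_rot: [180.0, -0.0, 90.0]
force: [-0.6, -1.1, 5.4]
gripper_width: 47.5
```

Emit:
arm_command(series=[0, 0, 0, 0, 0, 0, 0, 0, 0, 0, 0, 0, 0, 0, 0, 0, 0, 0, 0, 0, 0, 0, 0, 0, 0, 0, 0.03, 0, 0, 0, 0, 0, 0.075, 0, 0, 0, 0, 0, 0.075, 0, 0, 0, 0, 0, 0.075, 0, 0, 0, 0, 0, 0.075, 0, 0, 0, 0, 0, 0.075, 0, 0, 0, 0, 0, 0.06, 0, 0, 0, 0, 0, 0, 0, 0, 0, 0, 0, 0, 0, 0, 0, 0, 0, 0, 0, 0, 0], hand=1)

```text
time_s: 50.02
ee_pos: [560.8, 327.6, 220.1]
ee_rot: [-179.9, 0.0, 90.0]
force: [1.4, -0.0, 0.6]
gripper_width: 91.2
```

```bash
cat >>meas.py <<'E'
def lidcirc(f,boxes,z=50):
    # lid circles in given pixel boxes (u0,v0,u1,v1)
    im,hsv=masks(f); m=((hsv[...,1]<40)&(hsv[...,2]>175)).astype(np.uint8)*255
    for b in boxes:
        q=np.zeros_like(m); q[b[1]:b[3],b[0]:b[2]]=m[b[1]:b[3],b[0]:b[2]]
        c=max(cv2.findContours(q,cv2.RETR_EXTERNAL,cv2.CHAIN_APPROX_NONE)[0],key=cv2.contourArea)
        P=np.array([onz(f,*(p[0]),z)[:2] for p in c],np.float32); ce,r=cv2.minEnclosingCircle(P); e=cv2.fitEllipse(P)
        print('lid px',np.round(c.mean((0,1))),'c',np.round(ce,1),round(r,1),'ell',np.round(e[0],1),np.round(e[1],1))
E
python3 -c "
from meas import *
f=wrist('w14'); lidcirc(f,[(245,130,315,177),(245,177,315,225)])
s=load('wrist')"
```

```text
pose 50.0167 [560.8 327.6 220.1] [-1.7994e+02  4.0000e-02  9.0020e+01]
lid px [277. 149.] c [561.9 384.2] 23.8 ell [561.9 383.7] [43.8 47. ]
lid px [278. 199.] c [561.8 328.3] 24.4 ell [562.1 328.2] [45.7 48. ]
```

View pics/w14.png

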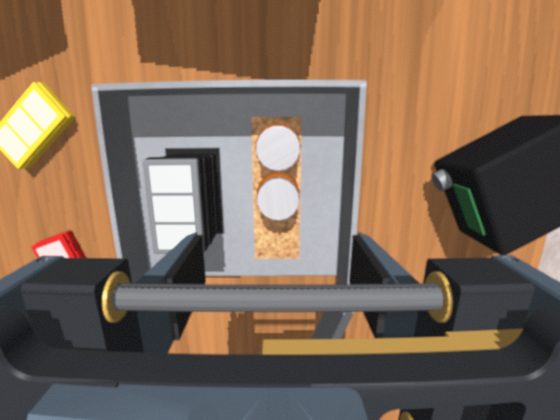

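Two jars are in line with their lids at px (277,149) and (278,199), about 56 mm apart. The third jar is at (590, -423).

Emit:
arm_command(series=[0.003, -0.0751, 0, 0, 0, 0, 0.003, -0.0751, 0, 0, 0, 0, 0.003, -0.0751, 0, 0, 0, 0, 0.003, -0.0751, 0, 0, 0, 0, 0.003, -0.0751, 0, 0, 0, 0, 0.003, -0.0751, 0, 0, 0, 0, 0.003, -0.0751, 0, 0, 0, 0, 0.003, -0.0751, 0, 0, 0, 0, 0.003, -0.0751, 0, 0, 0, 0, 0.003, -0.0751, 0, 0, 0, 0, 0.003, -0.0751, 0, 0, 0, 0, 0.003, -0.0751, 0, 0, 0, 0, 0.003, -0.0751, 0, 0, 0, 0, 0.003, -0.0751, 0, 0, 0, 0, 0.003, -0.0751, 0, 0, 0, 0, 0.003, -0.0751, 0, 0, 0, 0, 0.003, -0.0751, 0, 0, 0, 0, 0.003, -0.0751, 0, 0, 0, 0, 0.003, -0.0751, 0, 0, 0, 0, 0.003, -0.0751, 0, 0, 0, 0])

```text
time_s: 51.73
ee_pos: [584.4, -274.0, 218.6]
ee_rot: [-179.8, -0.1, 90.0]
force: [0.3, -0.6, 1.1]
gripper_width: 91.0
```

Emit:
arm_command(series=[0.003, -0.0751, 0, 0, 0, 0, 0.003, -0.0751, 0, 0, 0, 0, 0.003, -0.0751, 0, 0, 0, 0, 0.003, -0.0751, 0, 0, 0, 0, 0.003, -0.0751, 0, 0, 0, 0, 0, 0, 0, 0, 0, 0, 0, 0, 0, 0, 0, 0, 0, 0, 0, 0, 0, 0])

```text
time_s: 52.4
ee_pos: [590.9, -422.3, 218.8]
ee_rot: [-179.9, -0.1, 90.0]
force: [1.0, 0.1, 0.4]
gripper_width: 90.9
```

```bash
python3 -c "
from meas import *
f=wrist('w15'); jars(f,44)"
```

```text
pose 52.4 [ 590.9 -422.3  218.8] [-1.7987e+02 -1.5000e-01  9.0010e+01]
jar? px [ 38. 212.] c [ 300.8 -437. ] r 20.8 rect [ 300.8 -436.9] [25.2 37.8]
jar? px [ 57. 205.] c [ 327.6 -429.3] r 20.7 rect [ 327.8 -429.4] [24.8 37.7]
jar? px [ 77. 199.] c [ 354.7 -422.1] r 20.4 rect [ 354.5 -422.1] [24.5 37.6]
jar? px [275. 202.] c [ 588.9 -425.6] r 25.2 rect [ 589.3 -425.5] [48.4 47.2]
```

View pics/w15.png

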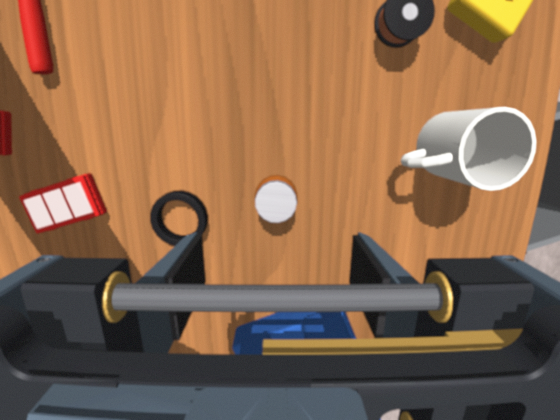

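Third jar at px (275,202), position (589.5, -424.9). The mug, tape and vise are clear.

Emit:
arm_command(series=[-0.0035, -0.0065, -0.075, 0, 0, 0, 0, 0, -0.075, 0, 0, 0, 0, 0, -0.075, 0, 0, 0, 0, 0, -0.075, 0, 0, 0, 0, 0, -0.075, 0, 0, 0, 0, 0, -0.075, 0, 0, 0, 0, 0, -0.013, 0, 0, 0, 0, 0, -0.013, 0, 0, 0, 0, 0, 0, 0, 0, 0, 0, 0, 0, 0, 0, 0])

```text
time_s: 53.28
ee_pos: [591.1, -426.0, 32.3]
ee_rot: [179.8, 0.1, 90.1]
force: [0.6, 0.9, -0.4]
gripper_width: 91.4
```

Emit:
arm_command(series=[0, 0, 0, 0, 0, 0, 0, 0, 0, 0, 0, 0, 0, 0, 0, 0, 0, 0, 0, 0, 0, 0, 0, 0, 0, 0, 0, 0, 0, 0, 0, 0, 0, 0, 0, 0, 0, 0, 0, 0, 0, 0, 0, 0, 0, 0, 0, 0], hand=0)

```text
time_s: 53.95
ee_pos: [589.6, -425.7, 30.2]
ee_rot: [-180.0, -0.0, 90.0]
force: [-1.2, 0.2, 1.5]
gripper_width: 47.4
```

Emit:
arm_command(series=[0, 0, 0.04, 0, 0, 0, 0, 0, 0.08, 0, 0, 0, 0, 0, 0.09, 0, 0, 0, 0, 0, 0.08, 0, 0, 0, 0, 0, 0.04, 0, 0, 0, -0.003, 0.0726, 0, 0, 0, 0, -0.003, 0.0726, 0, 0, 0, 0, -0.003, 0.0726, 0, 0, 0, 0, -0.003, 0.0726, 0, 0, 0, 0, -0.003, 0.0726, 0, 0, 0, 0, -0.003, 0.0726, 0, 0, 0, 0, -0.003, 0.0726, 0, 0, 0, 0, -0.003, 0.0726, 0, 0, 0, 0, -0.003, 0.0726, 0, 0, 0, 0, -0.003, 0.0726, 0, 0, 0, 0, -0.003, 0.0726, 0, 0, 0, 0, -0.003, 0.0726, 0, 0, 0, 0, -0.003, 0.0726, 0, 0, 0, 0, -0.003, 0.0726, 0, 0, 0, 0, -0.003, 0.0726, 0, 0, 0, 0])

```text
time_s: 55.62
ee_pos: [571.5, 11.3, 161.9]
ee_rot: [-180.0, -0.0, 90.0]
force: [-0.3, -0.5, -1.4]
gripper_width: 47.8
```

Emit:
arm_command(series=[-0.003, 0.0726, 0, 0, 0, 0, -0.003, 0.0726, 0, 0, 0, 0, -0.003, 0.0726, 0, 0, 0, 0, -0.003, 0.0726, 0, 0, 0, 0, -0.003, 0.0726, 0, 0, 0, 0, -0.003, 0.0726, 0, 0, 0, 0, -0.003, 0.0726, 0, 0, 0, 0, -0.003, 0.0726, 0, 0, 0, 0, -0.003, 0.0726, 0, 0, 0, 0, 0, 0, 0, 0, 0, 0, 0, 0, 0, 0, 0, 0, 0, 0, 0, 0, 0, 0, 0, 0, 0, 0, 0, 0, 0, 0, 0, 0, 0, 0])

```text
time_s: 56.78
ee_pos: [561.2, 270.1, 162.1]
ee_rot: [-180.0, 0.0, 89.9]
force: [-0.6, 0.5, -0.7]
gripper_width: 47.6
```

Emit:
arm_command(series=[0, 0.001, -0.06, 0, 0, 0, 0, 0, -0.08, 0, 0, 0, 0, 0, -0.08, 0, 0, 0, 0, 0, -0.06, 0, 0, 0, 0, 0, -0.013, 0, 0, 0, 0, 0, -0.013, 0, 0, 0, 0, 0, 0, 0, 0, 0, 0, 0, 0, 0, 0, 0, 0, 0, 0, 0, 0, 0])

```text
time_s: 57.53
ee_pos: [562.4, 272.1, 41.7]
ee_rot: [179.8, -0.1, 90.0]
force: [-0.2, 0.6, -1.5]
gripper_width: 47.8
```

Emit:
arm_command(series=[0, -0.002, -0.005, 0, 0, 0, 0, 0, -0.003, 0, 0, 0, 0, 0, 0, 0, 0, 0, 0, 0, 0, 0, 0, 0])

```text
time_s: 57.87
ee_pos: [561.1, 270.9, 36.8]
ee_rot: [180.0, -0.0, 90.0]
force: [0.3, -0.2, -1.9]
gripper_width: 47.6
```

Emit:
arm_command(series=[0, 0, -0.003, 0, 0, 0, 0, 0, -0.001, 0, 0, 0, 0, 0, 0, 0, 0, 0, 0, 0, 0, 0, 0, 0])

```text
time_s: 58.2
ee_pos: [561.4, 271.0, 36.2]
ee_rot: [179.9, -0.0, 90.0]
force: [-1.5, -0.9, 4.6]
gripper_width: 47.8
```

Emit:
arm_command(series=[0, 0, 0, 0, 0, 0, 0, 0, 0, 0, 0, 0, 0, 0, 0, 0, 0, 0, 0, 0, 0, 0, 0, 0, 0, 0, 0.03, 0, 0, 0, 0, 0, 0.075, 0, 0, 0, 0, 0, 0.075, 0, 0, 0, 0, 0, 0.075, 0, 0, 0, 0, 0, 0.075, 0, 0, 0, 0, 0, 0.075, 0, 0, 0, 0, 0, 0.06, 0, 0, 0, 0, 0, 0, 0, 0, 0, 0, 0, 0, 0, 0, 0, 0, 0, 0, 0, 0, 0], hand=1)

```text
time_s: 59.37
ee_pos: [560.6, 270.6, 220.5]
ee_rot: [-179.9, 0.0, 90.0]
force: [-0.4, 0.4, -0.4]
gripper_width: 91.1
```

```bash
python3 -c "
from meas import *
f=wrist('w16'); lidcirc(f,[(245,75,315,125),(245,125,315,177),(245,177,315,225)])
save('top','top2')"
```

```text
pose 59.3667 [560.6 270.6 220.5] [-1.7994e+02  3.0000e-02  9.0020e+01]
lid px [291.  99.] c [571.5 375.4] 36.5 ell [569.3 379.2] [42.6 67.7]
lid px [278. 148.] c [562.1 327.4] 23.6 ell [562.1 327.4] [45.9 46. ]
lid px [278. 199.] c [561.7 271.4] 24.2 ell [561.8 271.2] [45.7 47.2]
```

View pics/w16.png

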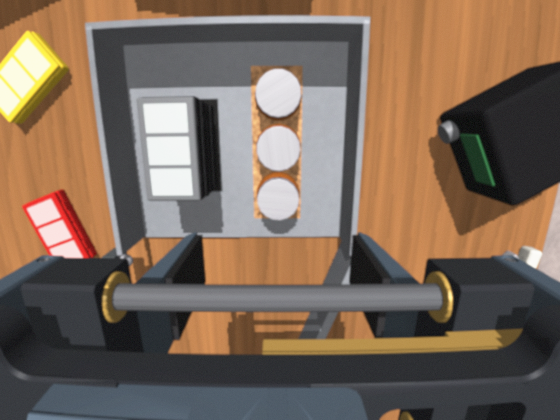

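View pics/top2.png

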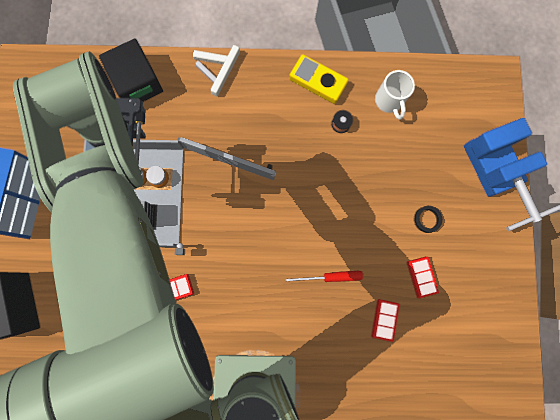

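The third jar is placed and the row reads x = 561.7–562 at even spacing. The pile is neat, with the top lid at px (170,150) in the wrist view. Now the door: I'll measure its line and plan the push.

```bash
python3 - <<'E'
from meas import *
f=load('top')
im=f['frame']; cv2.imwrite('pics/d0.png',cv2.resize(im[125:200,165:295],None,fx=6,fy=6,interpolation=2)[:,:,::-1])
for p in [(181,138),(184,144),(273,171),(271,176)]: print(p,np.round(onz(f,*p,68)[:2],1))
H=np.array([649,210.])
for th in [1.25,1.15,1.0,.85,.7,.55,.4,.25,.12,0]:
    d=np.array([-np.cos(th),-np.sin(th)]);n=np.array([np.sin(th),-np.cos(th)])
    h=13.5*abs(n[0])+16*abs(n[1]); print(th,np.round(H+185*d+(12+h)*n,1))
E
```

```text
(181, 138) [656.1 204.3]
(184, 144) [640.2 195.7]
(273, 171) [573.2 -35.5]
(271, 176) [560.  -30.6]
1.25 [619.  25.]
1.15 [601.6  28.5]
1.0 [576.  37.]
0.85 [551.5  49.4]
0.7 [528.7  65.6]
0.55 [508.4  85.4]
0.4 [491.1 108.5]
0.25 [477.4 134.3]
0.12 [468.9 158.6]
0 [464. 182.]
```

View pics/d0.png

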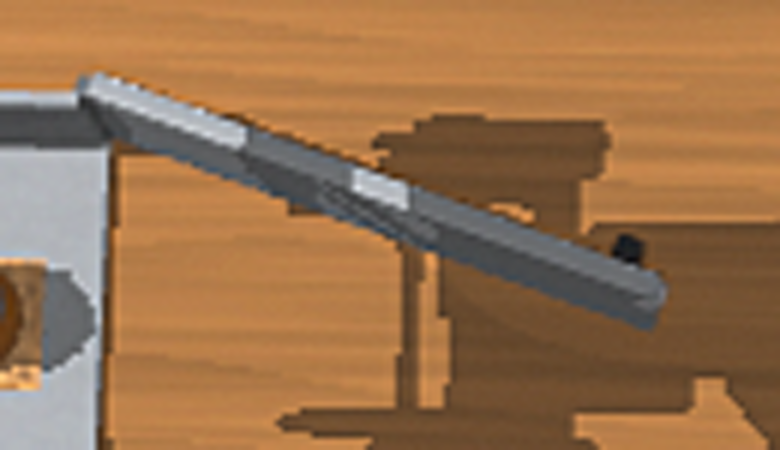

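The door's outside face runs from about (656,204) to (569,-41), so the angle is about 1.23 rad. I'll bring the closed gripper down on its outer side at (655, 25).

Emit:
arm_command(series=[0.0236, -0.0614, 0, 0, 0, 0, 0.0236, -0.0614, 0, 0, 0, 0, 0.0236, -0.0614, 0, 0, 0, 0, 0.0236, -0.0614, 0, 0, 0, 0, 0.0236, -0.0614, 0, 0, 0, 0, 0.0236, -0.0614, 0, 0, 0, 0, 0.0236, -0.0614, 0, 0, 0, 0, 0.0236, -0.0614, 0, 0, 0, 0, 0.0236, -0.0614, 0, 0, 0, 0, 0.0236, -0.0614, 0, 0, 0, 0, 0, 0, 0, 0, 0, 0, 0, 0, 0, 0, 0, 0, 0, 0, 0, 0, 0, 0], hand=0)

```text
time_s: 60.55
ee_pos: [654.9, 25.7, 219.8]
ee_rot: [-179.9, -0.0, 90.0]
force: [0.2, 0.5, 1.0]
gripper_width: 7.6
```

Emit:
arm_command(series=[0, 0, -0.07, 0, 0, 0, 0, 0, -0.07, 0, 0, 0, 0, 0, -0.07, 0, 0, 0, 0, 0, -0.07, 0, 0, 0, 0, 0, -0.07, 0, 0, 0, 0, 0, -0.07, 0, 0, 0, 0, 0, -0.025, 0, 0, 0, 0, 0, 0, 0, 0, 0, 0, 0, 0, 0, 0, 0])

```text
time_s: 61.3
ee_pos: [655.7, 26.1, 43.4]
ee_rot: [180.0, -0.0, 90.1]
force: [-0.6, 0.1, 0.4]
gripper_width: 1.1
```

```bash
python3 -c "
from meas import *
f=wrist('w17')"
```

```text
pose 61.3 [655.7  26.1  43.4] [ 1.7999e+02 -1.0000e-02  9.0070e+01]
```

View pics/w17.png

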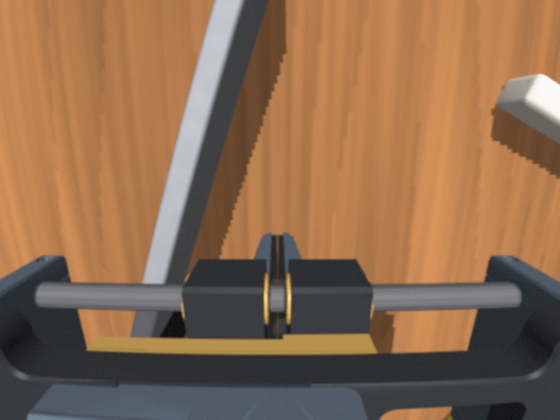

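The door is to the left of the closed fingers and clear. Starting the push in an arc.

Emit:
arm_command(series=[-0.0338, 0, 0, 0, 0, 0, -0.0338, 0, 0, 0, 0, 0, -0.0338, 0, 0, 0, 0, 0, -0.0338, 0.0063, 0, 0, 0, 0, -0.032, 0.0106, 0, 0, 0, 0, -0.032, 0.0106, 0, 0, 0, 0, -0.0306, 0.0155, 0, 0, 0, 0, -0.0306, 0.0155, 0, 0, 0, 0, -0.0285, 0.0203, 0, 0, 0, 0, -0.0285, 0.0203, 0, 0, 0, 0])

```text
time_s: 62.18
ee_pos: [530.0, 65.5, 45.4]
ee_rot: [179.7, -0.0, 90.0]
force: [1.2, 0.0, 0.1]
gripper_width: 0.3
```

```bash
python3 -c "
from meas import *
f=wrist('w18')"
```

```text
pose 62.1833 [530.   65.5  45.4] [ 1.7967e+02 -3.0000e-02  9.0000e+01]
```

View pics/w18.png

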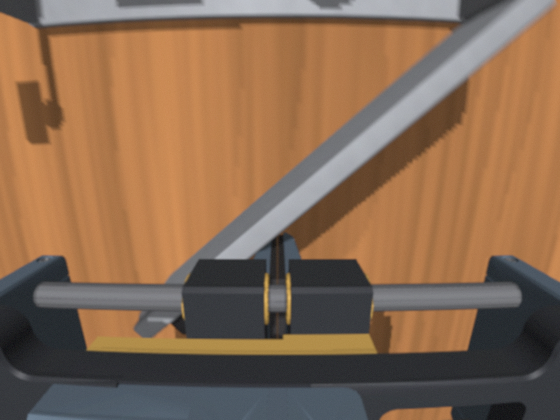

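The door is following, pressed at px (280,240). Continuing.

Emit:
arm_command(series=[-0.0255, 0.0248, 0, 0, 0, 0, -0.0255, 0.0248, 0, 0, 0, 0, -0.0218, 0.029, 0, 0, 0, 0, -0.0218, 0.029, 0, 0, 0, 0, -0.017, 0.0323, 0, 0, 0, 0, -0.017, 0.0323, 0, 0, 0, 0, -0.0108, 0.0303, 0, 0, 0, 0, -0.0108, 0.0303, 0, 0, 0, 0, -0.003, 0.0125, 0, 0, 0, 0, -0.003, 0.0125, 0, 0, 0, 0, 0, 0, 0, 0, 0, 0])

```text
time_s: 63.15
ee_pos: [465.9, 168.8, 43.1]
ee_rot: [180.0, -0.0, 90.1]
force: [0.6, 0.4, 0.0]
gripper_width: 0.4
```

Emit:
arm_command(series=[0, 0.01, 0, 0, 0, 0, 0, 0.01, 0, 0, 0, 0, 0, 0.008, 0, 0, 0, 0, 0, 0.005, 0, 0, 0, 0, 0, 0, 0, 0, 0, 0])

```text
time_s: 63.57
ee_pos: [465.6, 179.7, 42.8]
ee_rot: [-179.9, 0.2, 90.1]
force: [0.2, -7.6, 2.5]
gripper_width: 0.5
```

Emit:
arm_command(series=[0, 0.006, 0, 0, 0, 0, 0, 0.006, 0, 0, 0, 0, 0, 0, 0, 0, 0, 0])

```text
time_s: 63.82
ee_pos: [465.6, 179.8, 42.9]
ee_rot: [-179.9, 0.7, 90.3]
force: [2.7, -28.0, 7.6]
gripper_width: 0.5
```

```bash
python3 -c "
from meas import *
f=wrist('w19')"
```

```text
pose 63.8167 [465.6 179.8  42.9] [-179.87    0.67   90.31]
```

View pics/w19.png

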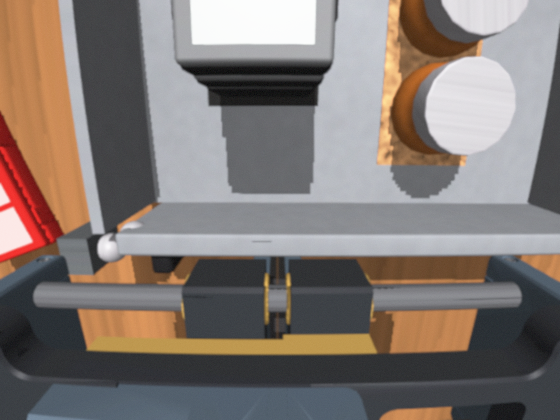

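It stops hard at y = 179.8 with 28 N, about 11 mm past the catch point, and the door edge looks parallel to the front. I'll back off and inspect.

Emit:
arm_command(series=[0, -0.02, 0, 0, 0, 0, 0, -0.04, 0, 0, 0, 0, 0, -0.05, 0, 0, 0, 0, 0, -0.05, 0, 0, 0, 0, 0, -0.02, 0.07, 0, 0, 0, 0, 0, 0.08, 0, 0, 0, 0, 0, 0.08, 0, 0, 0, 0, 0, 0.08, 0, 0, 0, 0, 0, 0.08, 0, 0, 0, 0, 0.03, 0.06, 0, 0, 0, 0, 0.05, 0, 0, 0, 0, 0, 0.05, 0, 0, 0, 0, 0, 0, 0, 0, 0, 0, 0, 0, 0, 0, 0, 0, 0, 0, 0, 0, 0, 0])

```text
time_s: 65.12
ee_pos: [466.0, 165.7, 222.6]
ee_rot: [-180.0, 0.0, 90.0]
force: [-0.7, -0.0, -0.3]
gripper_width: -0.0
```

```bash
python3 -c "
from meas import *
f=wrist('w20')
save('top','top3'); g=save('scene','s3')
u,v=proj(g,[509,318,30]).astype(int)
cv2.imwrite('pics/s3c.png',cv2.resize(g['frame'][v-65:v+65,u-100:u+70],None,fx=4.5,fy=4.5,interpolation=2)[:,:,::-1])"
```

```text
pose 65.1167 [466.  165.7 222.6] [-1.7997e+02  2.0000e-02  9.0020e+01]
```

View pics/w20.png

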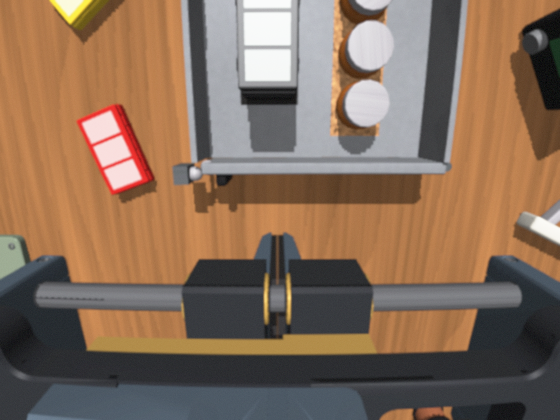

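View pics/s3c.png

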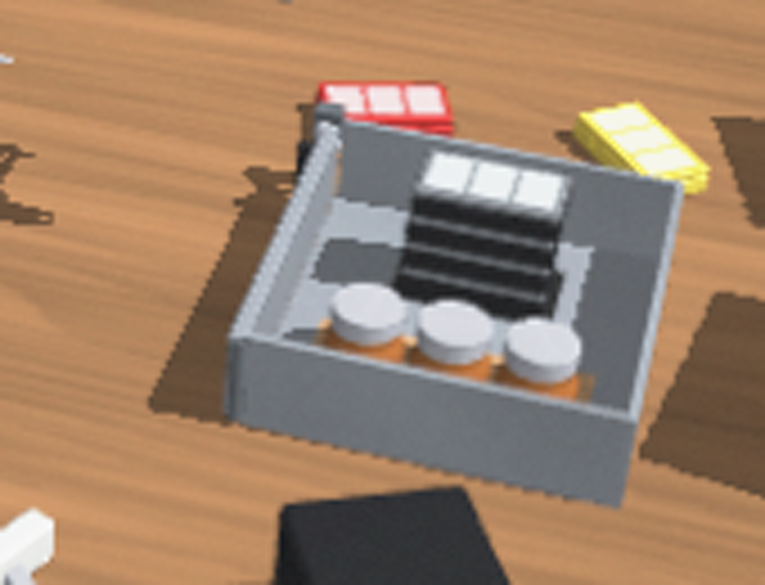

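View pics/top3.png

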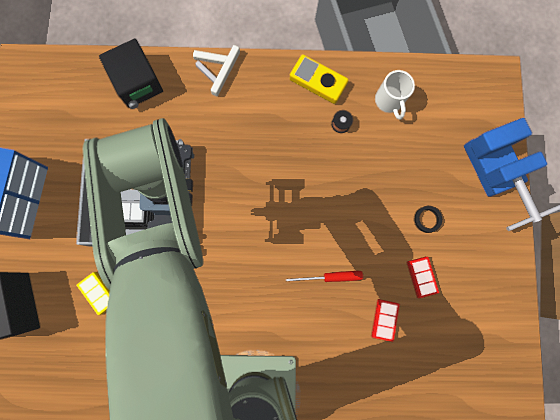

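```bash
python3 - <<'E'
from meas import *
f=load('wrist'); im=f['frame']
g=cv2.cvtColor(im,cv2.COLOR_RGB2GRAY).astype(float)
hs=cv2.cvtColor(im,cv2.COLOR_RGB2HSV)
P=[];Q=[]
for u in range(240,430,5):
    col=hs[150:190,u,1]; 
    v=[150+i for i in range(40) if col[i]<60]
    P.append(onz(f,u,max(v),68)[:2])
P=np.array(P); k=np.polyfit(P[:,0],P[:,1],1); print('door outer top edge slope rad',k[0],'y at mid',np.polyval(k,500), 'resid',np.std(P[:,1]-np.polyval(k,P[:,0])))
cv2.imwrite('pics/w20c.png',cv2.resize(im[60:200,165:470],None,fx=2.6,fy=2.6,interpolation=2)[:,:,::-1])
E
```

```text
door outer top edge slope rad 0.005338826050204419 y at mid 198.08665829291078 resid 0.22915868548410862
```

View pics/w20c.png

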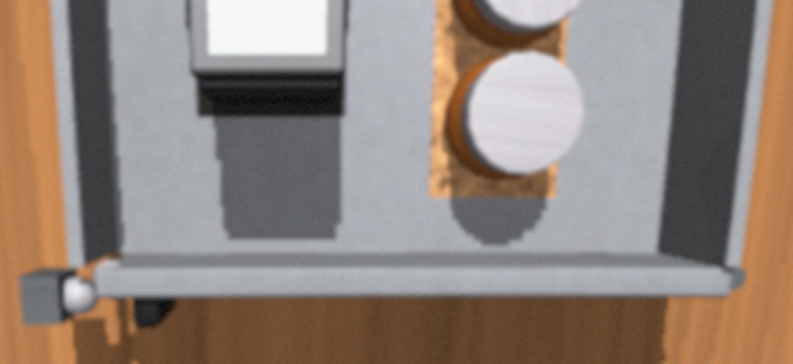

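The door's outer edge measures 0.005 rad off the front at y = 198.1, which is the predicted shut position. The catch ball touches its free edge. Handing in.

```bash
python3 -c "
from workcell import env
print(env.job_done(), env.state()['time_s'])"
```

```text
the job is handed in; nothing more can be done
the job is handed in; nothing more can be done
```

The job is handed in at about 65 s on the robot's clock. All four grey-lidded cases are in one square pile on the mat, lengthways. The three jars stand upright in a row down the cork strip, and the door is pushed shut.

- **Pile:** the last views show the four cases neat and square. Lid readings at each level agreed to about 2–3 mm, which is near the camera's accuracy.
- **Jars:** the two front lids read in line to under 1 mm. The last reading of the back lid was spoiled by the wall behind it, but an earlier reading put it in the same line at about 56 mm spacing. That leaves gaps of about 2–3 mm.
- **Knocked jar:** one jar had moved about 45 mm during the run. I found it again with the cameras and placed it normally.
- **Door:** it stopped hard at 28 N. After I backed off, its outer edge measured within 0.005 rad of the front, at the height and position expected when shut. I could not hear or sense the click itself.
- **Left alone:** I did not touch the tape, the reel or the red and yellow look-alikes, and they look unmoved.

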